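# Change the sample carriers in a sticky-shuttered load bay

### The arm

A 6-joint arm with a two-finger parallel gripper is mounted at the origin on the work surface. World frame = base frame: x ahead of the robot, y to its left, z up, the work surface at z = 0. Lengths are in m, angles in rad, forces in N, time in s.
With the tool pointing down it reaches from about 0.35 to 0.775 m from the base axis. Payload 7.3 kg.
Tool frame: the origin (TCP) lies on the centre line of the jaws, within the pads' length; the fingertips stand 11 mm ahead of it and the grasp point (between the pads) lies 8 mm behind it (r.tips_ahead is the distance from the TCP to the fingertips, in m); z points along the fingers, y is the direction in which the jaws open and shut (so a half turn about z gives the same grasp; the last joint's range is limited). The gripper opens to 92 mm and grips with 3 to 60 N. Pads are 19 mm wide; open, the fingers measure 130 mm over their backs; the gripper's body (75 mm by 190 mm) begins 47 mm behind the grasp point.
Start: joints at [-1.351, 0.342, 1.524, -0, 1.275, -0.146], TCP at [0.188, -0.49, 0.238] pointing down, gripper open.
Joint ranges: [-2.53, 2.53], [-0.77, 2.02], [0.04, 2.7], [-1, 4.14], [0.28, 2.66], [-3.11, 3.11]. Speed limits (rad/s): [2.57, 2.57, 3.14, 3.14, 3.14, 3.14].

### API

Orientations are given as [roll, pitch, yaw] about the fixed x, y, z axes, in that order (R = Rz(yaw) Ry(pitch) Rx(roll)).
In Python, from bench import r gives the robot as it stands.
- The arm moves only by the shell command python3 -m creep 'ROWS' [FORCE]. ROWS is JSON, a list of rows, each a list of 5 numbers: the shift along the world's x, y, z normalised to -1 to 1, where 1 is 10 cm, then the turn about the world's z normalised to -1 to 1, where 1 is 90 degrees, then the closure, from -1 (fully open) to 1 (shut). In form: [[x, y, z, twist, jaw], ...]. A call has 1 to 12 rows; each row is the pose to reach, as a shift and turn from the pose measured when the call began; what a row does not reach only later rows make up. A row lasts 1/12 s, in which the tool goes at most 41.7 mm and 7.16 degrees, less where a joint would pass 70% of its speed; a pose out of reach is approached as far as the arm can. A call with a number of a shift or a turn outside -1 to 1 is refused whole. A call with a gripper value outside its range is refused whole. The fingers move at their own pace and stop on an object; FORCE is the grip in N (left out, the last holds). Time passes only in rows, so rows that repeat a pose let the fingers close. It gives the time, the measured TCP pose, the force and the opening at its end, in the units of the state.
- r.read_state(): the state, without advancing time (a new reading comes with each control period).
- r.grab_frame(name): name is "scene" or "top" or "wrist"; returns (picture, depth): 420x560x3 uint8, red, green, blue; 420x560 float32, m along the optical axis (not along the pixel's ray), 0 where there is no reading.
- r.camera_info(name): a dict with "mtx" (3x3 intrinsics, pixels), "R" (3x3) and "t" (3): a world point X has camera coordinates R X + t. Camera axes: x right, y down, z forward; pixel columns grow to the right and rows downward; lengths in m; the calibration is good to about 2 mm. A picture is of the moment at which its call begins: read the wrist's pose just before it. camera_info takes no time and is no camera call; for the wrist camera it gives the pose at the moment of the call.
- r.close_job(): hands the job in, once; it reports no verdict.
Trained networks look in the newest picture that a camera, given by its name, has taken for a name from the list of things; names that differ only in an ending like _2 or _b are one class to them, and where a whole thing is asked for, a point or a joint stands for the part that bears it (a point fixed in the world has none). Each returns a list of dicts, best first, with "score" (0 to 1); they miss things now and then, are a little off and sometimes report something else, mostly with a low value. They report only what shows in the picture. A call takes as long as a camera call. They do not tell look-alikes from the thing itself.
- r.look_for(name, camera): "point" ([x, y, z] in m, in the coordinates of the camera as it stood for that picture, good to about 4 mm: the middle of the surface that is visible of it).
- r.regions_of(name, camera): "pixels" (420x560 bool, what is visible of it).
The state is a dict: "time_s": time; "joint_pos": joint angles; "dq": joint speeds; "joint_efforts": joint torques, N m; "eef_pos": TCP position; "orientation": TCP orientation; "contact_force": force on the tool from outside, world axes, zero at the start; "wrist_torque": the same for the moment, N m; "width": finger opening in m.
Only numpy, scipy, OpenCV 4.12 (cv2) and the standard library are available. Lean on these libraries where they do the work, as an engineer would, in place of code of your own. Each camera call takes 0.05 s, during which the arm holds its last target.

### The job

Open the instrument's sliding shutter fully, move any used carriers you find lying in the bay into the grey out tray, put all the new carriers from the rubber mat flat on the bay floor, and then close the shutter fully. Both ends of the shutter stick in their rails, so walk it open and closed with short pushes on its left and right lugs in turn and never let it skew by more than about six degrees. Leave everything else on the table where it is.

Things in the scene. Friction and masses are not known exactly. Their poses are not given: they have to be found in the camera images.
- bay: fixed load bay: an open-topped aluminium pocket, 124 x 290 mm inside (x by y), walls 64 mm high, dark side rails 80 mm high; behind it (+x) a white deck 64 mm high that the open shutter slides over. Origin: on the table under the middle of the pocket; own x is the shutter's opening direction (away from the robot), y runs along the shutter's length, z up
- shutter: perforated aluminium plate, 132 (x) by 330 mm (y), 6 mm thick, top 74 mm above the table, its ends caught under the rails' lips. Its bay x is 0 closed (stop), 130 mm fully open (stop). Each end drags on its own rail (2 to 4 N): a push on one lug moves that end, the other stays; it stays where left and binds at 8 degrees of skew. Starts a little ajar and skew. Origin: centre of its underside; axes as the bay's
- bay_floor (a point): middle of the pocket's black rubber floor, 10 mm above the table; axes as the bay's. The floor holds three carriers side by side along y, 90 mm apart, with their fins along x. The shutter's middle and both its lugs stand at bay x = 0 when closed
- lug_left (a point): upright steel push lug on the left (+y) end of the shutter: a plate 40 mm wide (shutter y), 8 mm thick (x), standing 40 mm up from the shutter's top face, 125 mm from the shutter's middle, half-way across its width; free on both faces. This point: the lug's centre, 94 mm above the table (20 mm above the shutter's top face)
- lug_right (a point): the same lug on the right (-y) end of the shutter; the lugs are 250 mm apart, so 10 mm of difference in their bay x is 0.04 rad of skew and six degrees is 26 mm
- out_tray: fixed, shallow, open grey plastic tray, 250 x 140 mm outside (own x by y), walls 5 mm thick and 26 mm high, inner floor 5 mm above the table; beside the bay, to its left or right. Used carriers go in it side by side along its x. Origin: centre of its underside
- supply_mat: thin black rubber mat, 250 x 140 mm (own x by y), flat on the table on the other side of the bay; the new carriers stand in a row along its x, fins about along its y. Origin: its centre
- new_a_mid (a point): new sample carrier: flat aluminium base 80 x 50 x 12 mm, 60 mm long, 14 mm thick grip fin standing along its middle (fin top 42 mm above the carrier's underside); about 0.25 kg. This point: the carrier's centre, 21 mm above its underside; own x along the fin and the 80 mm length, y across the fin, z up
- new_b_mid (a point): new sample carrier: flat aluminium base 80 x 50 x 12 mm, 60 mm long, 14 mm thick grip fin standing along its middle (fin top 42 mm above the carrier's underside); about 0.25 kg. This point: the carrier's centre, 21 mm above its underside; own x along the fin and the 80 mm length, y across the fin, z up
- new_c_mid (a point): new sample carrier (absent in some runs: None): flat aluminium base 80 x 50 x 12 mm, 60 mm long, 14 mm thick grip fin standing along its middle (fin top 42 mm above the carrier's underside); about 0.25 kg. This point: the carrier's centre, 21 mm above its underside; own x along the fin and the 80 mm length, y across the fin, z up
- used_a_mid (a point): used sample carrier, present or not (None), in the bay at the start under the shutter; the same shape as the new ones: base 80 x 50 x 12 mm, 60 mm long, 14 mm thick grip fin standing along its middle (fin top 42 mm above the carrier's underside); about 0.25 kg. This point: the carrier's centre, 21 mm above its underside; own x along the fin and the 80 mm length, y across the fin, z up
- used_b_mid (a point): used sample carrier, present or not (None), in the bay at the start under the shutter; the same shape as the new ones: base 80 x 50 x 12 mm, 60 mm long, 14 mm thick grip fin standing along its middle (fin top 42 mm above the carrier's underside); about 0.25 kg. This point: the carrier's centre, 21 mm above its underside; own x along the fin and the 80 mm length, y across the fin, z up
- lens: bystander, to be left alone: black lens barrel, 62 mm tall, standing; origin at its underside
- bottle: bystander, to be left alone: white plastic bottle, 150 mm tall; origin at its underside
- driver: bystander, to be left alone: screwdriver, 170 mm long; origin at its underside
- brick: bystander, to be left alone: black power brick, 60 x 120 x 34 mm; origin at its underside
- cap: bystander, to be left alone: grey lens cap, a disc 52 mm across, 18 mm high; origin at its underside
- jar: bystander, to be left alone: amber glass jar, 70 mm tall; origin at its underside
- tissue_box: bystander, to be left alone: cardboard tissue box, 60 x 90 x 45 mm; origin at its underside
Mind the look-alikes: they are no part of the job. Leave any green look-alike of the part that bears new_a_mid alone.

How it is judged:
On the way, in this order (a step that is already met when the one before it is completed fails the run):
1. the shutter is fully open (x of shutter in the frame of bay above 0.118 m), for 0.2 s.
2. with the shutter still open, all used carriers lie in the out tray and all new ones in the bay (x of new_a_mid in the frame of bay between -0.046 and 0.046 m and y of new_a_mid in the frame of bay between -0.128 and 0.128 m and z of new_a_mid in the frame of bay between 0.026 and 0.038 m and angle between each of new_a_mid, new_b_mid, new_c_mid, used_a_mid, used_b_mid's own z axis and vertical below 0.12 rad and x of new_b_mid in the frame of bay between -0.046 and 0.046 m and y of new_b_mid in the frame of bay between -0.128 and 0.128 m and z of new_b_mid in the frame of bay between 0.026 and 0.038 m and x of new_c_mid in the frame of bay between -0.046 and 0.046 m and y of new_c_mid in the frame of bay between -0.128 and 0.128 m and z of new_c_mid in the frame of bay between 0.026 and 0.038 m and x of used_a_mid in the frame of out_tray between -0.105 and 0.105 m and y of used_a_mid in the frame of out_tray between -0.05 and 0.05 m and z of used_a_mid in the frame of out_tray between 0.02 and 0.034 m and x of used_b_mid in the frame of out_tray between -0.105 and 0.105 m and y of used_b_mid in the frame of out_tray between -0.05 and 0.05 m and z of used_b_mid in the frame of out_tray between 0.02 and 0.034 m and x of shutter in the frame of bay above 0.08 m), for 0.2 s.
At the end, for the whole second after the job is handed in: the shutter is closed to within 8 mm and square to within 0.04 rad; every new carrier stands upright (within 7 degrees) on the bay floor inside the pocket; every used carrier that was in the bay stands upright on the floor of the out tray (x of new_a_mid in the frame of bay between -0.046 and 0.046 m and y of new_a_mid in the frame of bay between -0.128 and 0.128 m and z of new_a_mid in the frame of bay between 0.026 and 0.038 m and angle between each of new_a_mid, new_b_mid, new_c_mid, used_a_mid, used_b_mid's own z axis and vertical below 0.12 rad and x of new_b_mid in the frame of bay between -0.046 and 0.046 m and y of new_b_mid in the frame of bay between -0.128 and 0.128 m and z of new_b_mid in the frame of bay between 0.026 and 0.038 m and x of new_c_mid in the frame of bay between -0.046 and 0.046 m and y of new_c_mid in the frame of bay between -0.128 and 0.128 m and z of new_c_mid in the frame of bay between 0.026 and 0.038 m and x of used_a_mid in the frame of out_tray between -0.105 and 0.105 m and y of used_a_mid in the frame of out_tray between -0.05 and 0.05 m and z of used_a_mid in the frame of out_tray between 0.02 and 0.034 m and x of used_b_mid in the frame of out_tray between -0.105 and 0.105 m and y of used_b_mid in the frame of out_tray between -0.05 and 0.05 m and z of used_b_mid in the frame of out_tray between 0.02 and 0.034 m and x of shutter in the frame of bay below 0.008 m and angle between the x axis of shutter and the x axis of bay, either way round below 0.04 rad); the robot touches nothing.
It fails at once if the shutter is skewed by more than 7 degrees and is about to bind in its rails (angle between the x axis of shutter and the x axis of bay, either way round above 0.13 rad).
It fails at once if another thing on the table is pushed more than 30 mm away (distance of any of lens, bottle, driver, brick, cap, jar, tissue_box from where it was at the start of the episode above 0.03 m).
Of new_c, used_a, used_b only 1 to 3 are there at a start; the rules pass over those that are not, and their reading is None.
At some moment in a run one of new_a, new_b, new_c may be knocked a few centimetres aside while the robot is not near it.
It also fails if it takes over 210 s, if anything falls off the work surface, if the arm or the gripper's body presses on something with over 40 N, if the wrist force passes 120 N, or if a joint passes its speed limit or range.

## Working session

There is one attempt and no reset: what is moved stays moved. The work goes in short steps, Python scripts to look and compute and a shell command to move; the robot and the scene stay as the last step left them, time stands still between calls to the robot, and variables do not carry over. Pictures are saved under pics/ and viewed, and the job is handed in when it is done.

```bash
ls; mkdir -p pics; python3 - <<'E'
from bench import r
import cv2,numpy as np
s=r.read_state(); print(s['time_s'],s['eef_pos'],s['orientation'],s['width'])
for n in ['scene','top','wrist']:
    p,d=r.grab_frame(n); cv2.imwrite(f'pics/{n}0.png',p[:,:,::-1]); np.savez(f'{n}0.npz',p=p,d=d)
    c=r.camera_info(n); print(n,c['mtx'].tolist(),np.round(c['R'],3).tolist(),np.round(c['t'],3).tolist())
E
```

```text
pics
0.0 [ 0.18770895 -0.48988935  0.23705035] [-3.14010537e+00 -1.95238759e-04  3.65789260e-01] 0.09189265773895723
scene [[474.63751189374784, 0.0, 280.33062040925626], [0.0, 474.63751189374784, 212.32120849185353], [0.0, 0.0, 1.0]] [[-0.811, 0.584, -0.01], [0.424, 0.575, -0.7], [-0.403, -0.572, -0.714]] [0.442, -0.146, 1.764]
top [[445.35992012237193, 0.0, 277.02376602823307], [0.0, 445.35992012237193, 206.01086629106732], [0.0, 0.0, 1.0]] [[-0.009, -1.0, 0.006], [-0.986, 0.008, -0.165], [0.165, -0.008, -0.986]] [-0.013, 0.552, 1.651]
wrist [[344.99084440152285, 0.0, 284.02242546126007], [0.0, 344.99084440152285, 217.77911344622683], [0.0, 0.0, 1.0]] [[0.357, -0.934, -0.002], [-0.895, -0.343, 0.285], [-0.267, -0.1, -0.958]] [-0.522, -0.034, 0.39]
```

View pics/top0.png

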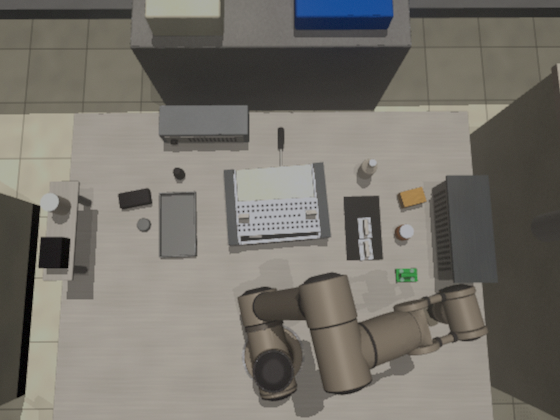

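View pics/scene0.png

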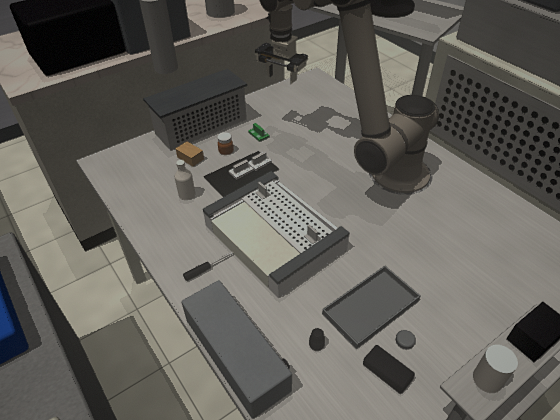

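```bash
cat > h.py <<'E'
from bench import r
import cv2,numpy as np
def w(cam,pt,ci=None):
    c=ci or r.camera_info(cam); return c['R'].T@(np.array(pt)-c['t'])
def look(names,cam='top',th=0.3):
    c=r.camera_info(cam)
    for n in names:
        for o in r.look_for(n,cam):
            if o['score']<th: continue
            P=np.array(o['point']); uv=c['mtx']@P; uv=uv/uv[2]
            print(n,round(o['score'],2),np.round(w(cam,P,c),4),np.round(uv[:2]).astype(int))
def world(cam,d,c=None):
    c=c or r.camera_info(cam); K=c['mtx']
    v,u=np.indices(d.shape)
    P=np.stack([(u-K[0,2])/K[0,0]*d,(v-K[1,2])/K[1,1]*d,d],-1)
    return (P-c['t'])@c['R']
def save(cam,name):
    c=r.camera_info(cam)
    p,d=r.grab_frame(cam); cv2.imwrite(f'pics/{name}.png',p[:,:,::-1]); return p,d,c
E
python3 - <<'E'
from h import *
look(['bay','shutter','lug_left','lug_right','out_tray','supply_mat','new_a_mid','used_a_mid'])
E
```

```text
bay 0.58 [ 0.6061 -0.0082  0.0609] [274 191]
bay 0.51 [ 0.6847 -0.3588  0.0996] [368 168]
shutter 0.69 [ 0.505  -0.0203  0.0759] [278 217]
lug_left 0.73 [ 0.5036 -0.0178  0.0708] [277 218]
lug_right 0.8 [ 0.507  -0.0225  0.0778] [278 216]
lug_right 0.38 [0.5843 0.5252 0.0319] [136 199]
out_tray 0.94 [0.4817 0.3662 0.0076] [178 226]
supply_mat 0.55 [ 0.4928 -0.339   0.0045] [360 222]
new_a_mid 0.84 [ 0.2885 -0.5052  0.0108] [406 275]
new_a_mid 0.66 [ 0.3843 -0.3544  0.0156] [365 250]
used_a_mid 0.65 [ 0.5065 -0.022   0.0715] [278 217]
```

Top view: the bay is at about (277,203), the out tray at (178,226), and the mat at (362,228) with new carriers at (365,228) and (366,249). The green look-alike is at (406,275). I'll zoom in next.

```bash
python3 - <<'E'
from h import *
z=np.load('top0.npz'); p,d=z['p'],z['d']
cv2.imwrite('pics/crop1.png',cv2.resize(p[150:270,215:395,::-1],None,fx=4.4,fy=4.4,interpolation=cv2.INTER_CUBIC))
W=world('top',d)
# bay yaw: high points (rails z .08)
m=(W[...,2]>0.072)&(W[...,2]<0.09)&(W[...,0]>.4)&(W[...,0]<.75)&(abs(W[...,1]+.02)<.24)
print(m.sum())
P=W[m]; 
for s in (P[:,1]>0.1,P[:,1]<-0.13):
    q=P[s]; print(len(q),q.min(0),q.max(0),np.median(q,0)); 
    r_=cv2.minAreaRect(q[:,:2].astype(np.float32)); print(r_)
# mat carriers
m=(W[...,2]>0.006)&(W[...,2]<0.06)&(W[...,0]>.34)&(W[...,0]<.62)&(W[...,1]<-.27)&(W[...,1]>-.42)
n,l=cv2.connectedComponents((m).astype(np.uint8))
for i in range(1,n):
    q=W[l==i]
    if len(q)>20: print(len(q),cv2.minAreaRect(q[:,:2].astype(np.float32)),q[:,2].max())
m=(W[...,2]>0.018)&(W[...,2]<0.045)&(W[...,0]>.3)&(W[...,0]<.62)&(W[...,1]>.27)&(W[...,1]<.47)
q=W[m]; print('tray',cv2.minAreaRect(q[:,:2].astype(np.float32)))
E
```

```text
3565
964 [0.40127906 0.10100091 0.07200286] [0.68640533 0.1818864  0.08992634] [0.52830076 0.14916798 0.0809527 ]
((0.5449553728103638, 0.13948330283164978), (0.2859155237674713, 0.07572261989116669), 2.1756591796875)
1013 [ 0.42769756 -0.21649116  0.07204321] [ 0.71157296 -0.13000462  0.08955775] [ 0.54441739 -0.17987968  0.08011414]
((0.5680336952209473, -0.16500923037528992), (0.2855384051799774, 0.08332942426204681), 4.089405536651611)
535 ((0.4288465678691864, -0.3574542999267578), (0.16621248424053192, 0.062132660299539566), 0.348806232213974) 0.051926293273801244
tray ((0.4880799651145935, 0.37916767597198486), (0.25087201595306396, 0.17334501445293427), 2.1617608070373535)
```

View pics/crop1.png

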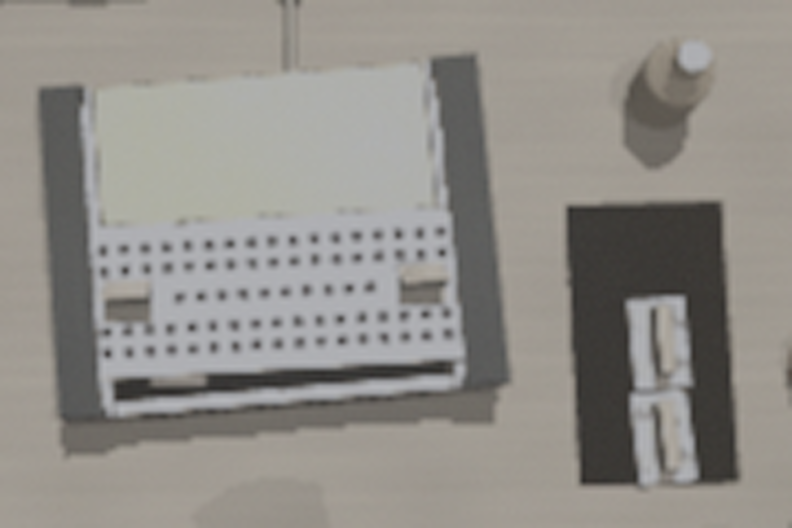

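View pics/wrist0.png

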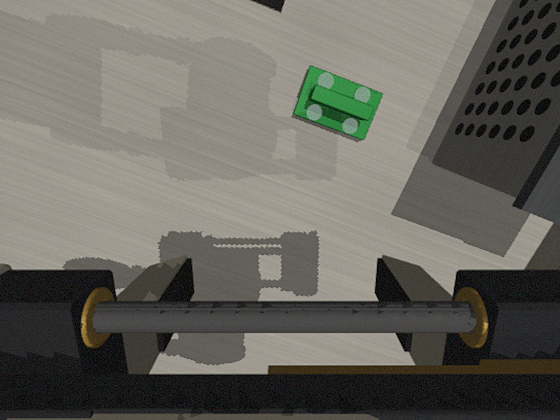

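The crop shows the shutter slightly ajar and skewed, with one used carrier showing in the gap at about (180,378). Next I'll make orthophotos to get metric frames.

```bash
cat >> h.py <<'E'
def ortho(p,c,z,x0,x1,y0,y1,s=0.5e-3):
    # image: rows = decreasing x, cols = decreasing y
    K,R,t=c['mtx'],c['R'],c['t']
    nx,ny=int((x1-x0)/s),int((y1-y0)/s)
    i,j=np.indices((nx,ny)); X=np.stack([x1-i*s,y1-j*s,np.full(i.shape,z)],-1)
    C=X@R.T+t; uv=C@K.T
    return cv2.remap(p,(uv[...,0]/uv[...,2]).astype(np.float32),(uv[...,1]/uv[...,2]).astype(np.float32),cv2.INTER_CUBIC)
def grid(o,x1,y1,s,step=0.05):
    o=o.copy()
    x=np.floor(x1/step)*step; i=0
    while (x1-x)/s<o.shape[0]:
        k=int((x1-x)/s); cv2.line(o,(0,k),(8,k),(255,0,0),1); cv2.putText(o,f'{x:.2f}',(10,k+4),0,.35,(255,0,0)); x-=step
    y=np.floor(y1/step)*step
    while (y1-y)/s<o.shape[1]:
        k=int((y1-y)/s); cv2.line(o,(k,0),(k,8),(255,0,0),1); cv2.putText(o,f'{y:.2f}',(k-10,18),0,.35,(255,0,0)); y-=step
    return o
E
python3 - <<'E'
from h import *
z=np.load('top0.npz'); p,d=z['p'],z['d']; c=r.camera_info('top')
s=0.7e-3
o=ortho(p,c,.08,.38,.75,-.25,.22,s); cv2.imwrite('pics/o80.png',grid(o,.75,.22,s)[:,:,::-1])
o=ortho(p,c,.012,.32,.65,-.45,-.25,.5e-3); cv2.imwrite('pics/omat.png',grid(o,.65,-.25,.5e-3)[:,:,::-1])
W=world('top',d)
print(np.round(W[[228,250],[365,366]],4))
E
```

```text
[[ 0.4648 -0.3507  0.0436]
 [ 0.3819 -0.3518  0.0396]]
```

View pics/o80.png

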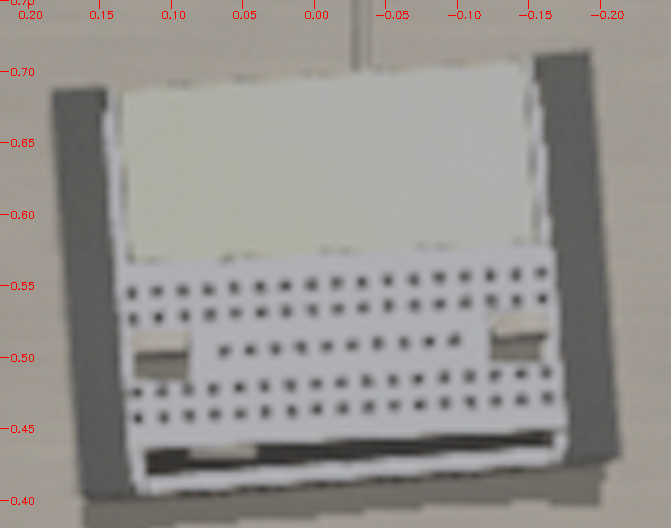

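View pics/omat.png

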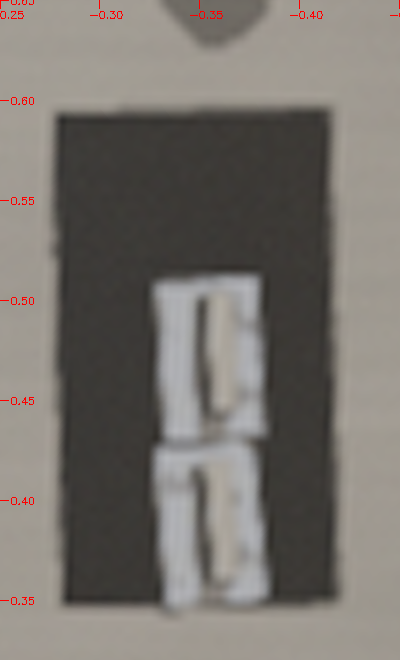

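```bash
python3 -m creep '[[0.5,0.45,0.2,-0.06,1],[0.9,0.8,0.4,-0.12,1],[0.9,0.8,0.4,-0.185,1]]'; python3 -m creep '[[0.4,0.4,0.1,0,1],[0.8,0.6,0.1,0,1],[0.8,0.6,0.1,0,1]]'; python3 - <<'E'
from h import *
p,d,c=save('wrist','w1'); s=r.read_state(); print(s['time_s'],s['eef_pos'],s['orientation'],s['contact_force'])
look(['new_a_mid'],'wrist')
s=.5e-3
o=ortho(p,c,.012,.32,.62,-.5,-.2,s); cv2.imwrite('pics/omat1.png',grid(o,.62,-.2,s)[:,:,::-1])
o=ortho(p,c,.042,.32,.62,-.5,-.2,s); cv2.imwrite('pics/omat1f.png',grid(o,.62,-.2,s)[:,:,::-1])
E
```

```text
time_s: 0.8
eef_pos: [0.2769, -0.4106, 0.2773]
orientation: [-3.141, 0.0, 0.068]
contact_force: [0.7, -0.5, 0.2]
width: 0.0764
time_s: 1.05
eef_pos: [0.3598, -0.3479, 0.2884]
orientation: [3.142, -0.002, 0.071]
contact_force: [-0.5, 0.4, -0.5]
width: 0.0562
1.1 [ 0.36111385 -0.34720645  0.28810647] [-3.14082554e+00 -2.85698855e-03  7.25949292e-02] [0.75564742 1.96253381 0.32551905]
new_a_mid 0.95 [ 0.3936 -0.3525  0.0109] [292 155]
new_a_mid 0.83 [ 0.2982 -0.5007  0.011 ] [400 238]
```

View pics/w1.png

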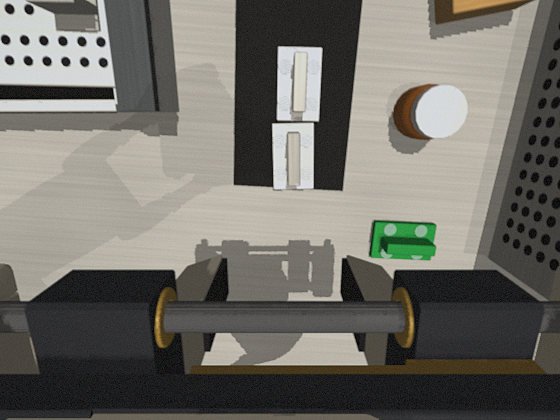

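View pics/omat1f.png

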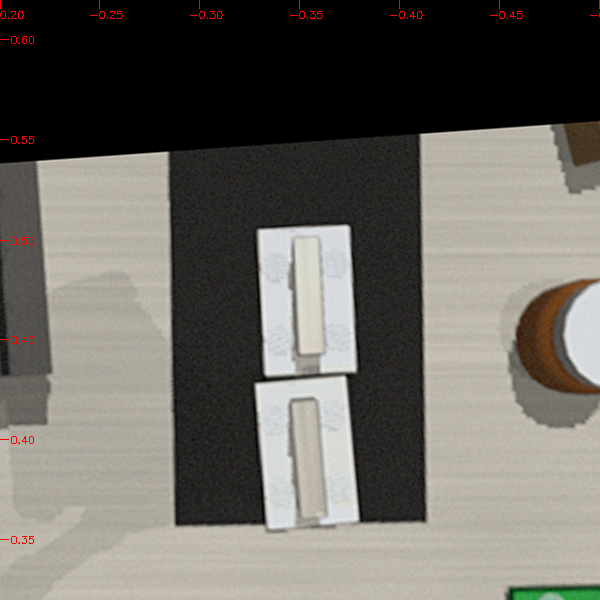

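Wrist view: the two new carriers' fins are at (299,83) and (293,160), upright on the mat. The green look-alike is off the mat at (403,240). Now I'll look over the bay.

```bash
python3 -m creep '[[0.1,0.4,0.1,0,1],[0.3,0.9,0.3,0,1],[0.3,1,0.3,0,1]]'; python3 -m creep '[[0.1,0.4,0,0,1],[0.3,0.8,0,0,1],[0.3,1,0,0,1]]';python3 -m creep '[[0,0.4,0,0,1],[0,0.8,0,0,1],[0,1,0,0,1],[0,1,0,0,1]]'; python3 - <<'E'
from h import *
p,d,c=save('wrist','w2'); s=r.read_state(); print(s['time_s'],s['eef_pos'],s['orientation'],s['width'])
np.savez('w2.npz',p=p,d=d)
s=.65e-3
for z in (64,80,114):
  o=ortho(p,c,z/1000,.38,.75,-.25,.22,s); cv2.imwrite(f'pics/b{z}.png',grid(o,.75,.22,s)[:,:,::-1])
E
```

```text
time_s: 1.4
eef_pos: [0.3895, -0.2475, 0.3187]
orientation: [-3.141, -0.002, 0.072]
contact_force: [0.6, 0.7, 0.3]
width: 0.0282
time_s: 1.65
eef_pos: [0.4204, -0.1455, 0.3189]
orientation: [-3.141, -0.003, 0.073]
contact_force: [-0.4, 0.1, -0.8]
width: 0.0086
time_s: 1.98
eef_pos: [0.4197, -0.0429, 0.3191]
orientation: [-3.14, -0.003, 0.076]
contact_force: [0.4, -0.0, 0.6]
width: 0.001
2.0333 [ 0.42003794 -0.04468644  0.31903658] [ 3.14157573 -0.00342485  0.0754485 ] 0.0005296164963014332
```

View pics/w2.png

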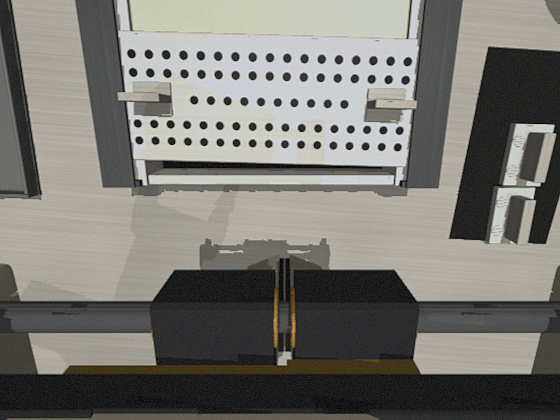

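View pics/b64.png

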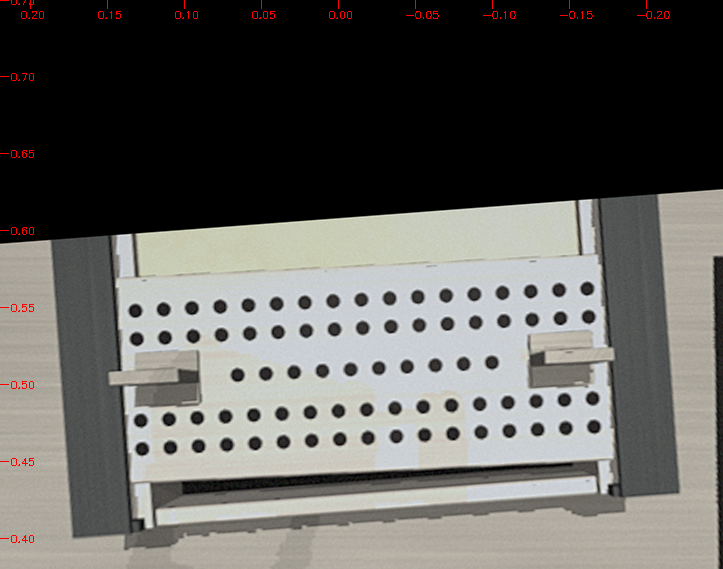

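View pics/b114.png

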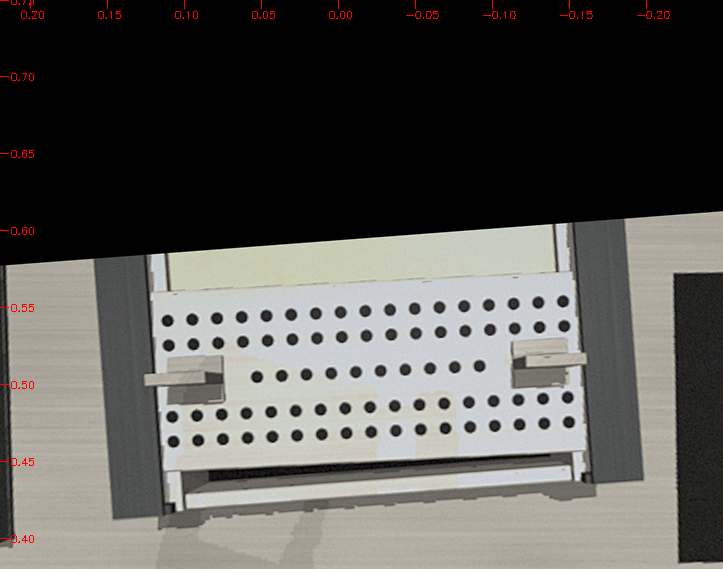

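Wrist view: the shutter is about 20 mm ajar. Its lug tops are at about (0.504, 0.106) left and (0.517, -0.141) right, and the bay yaw is about 0.075. I'll go down behind the right lug.

```bash
python3 -m creep '[[0.2,-0.4,-0.4,0,1],[0.5,-0.8,-0.8,0,1],[0.5,-0.95,-1,0,1]]'; python3 -m creep '[[0,0,-0.4,0,1],[0.1,0,-0.9,0,1],[0.1,0,-1,0,1],[0.1,0,-1,0,1]]'; python3 -m creep '[[0,0,-0.2,0,1],[0,0,-0.2,0,1]]'
```

```text
time_s: 2.28
eef_pos: [0.4653, -0.129, 0.2343]
orientation: [3.139, -0.007, 0.075]
contact_force: [0.2, -0.8, -0.3]
width: 0.0004
time_s: 2.62
eef_pos: [0.4725, -0.1299, 0.1296]
orientation: [-3.14, 0.002, 0.073]
contact_force: [-0.9, 0.4, -1.1]
width: 0.0007
time_s: 2.78
eef_pos: [0.4709, -0.1309, 0.1079]
orientation: [-3.138, 0.006, 0.072]
contact_force: [-1.3, 0.7, -0.9]
width: 0.0004
```

```bash
python3 -m creep '[[0.15,-0.05,-0.07,0,1],[0.3,-0.08,-0.07,0,1],[0.36,-0.08,-0.07,0,1],[0.42,-0.08,-0.07,0,1],[0.48,-0.08,-0.07,0,1],[0.54,-0.08,-0.07,0,1],[0.54,-0.08,-0.07,0,1]]'; python3 - <<'E'
from h import *
p,d,c=save('wrist','w3'); s=r.read_state(); print(s['time_s'],s['eef_pos'])
c2=r.camera_info('top')
p,d=r.grab_frame('top'); 
o=ortho(p,c2,.114,.38,.75,-.25,.22,.65e-3); cv2.imwrite(f'pics/t3.png',grid(o,.75,.22,.65e-3)[:,:,::-1])
E
```

```text
time_s: 3.37
eef_pos: [0.5252, -0.1391, 0.1023]
orientation: [-3.139, 0.005, 0.072]
contact_force: [-1.6, -1.6, 0.4]
width: 0.0006
3.4167 [ 0.52517966 -0.13912761  0.10216847]
```

View pics/w3.png

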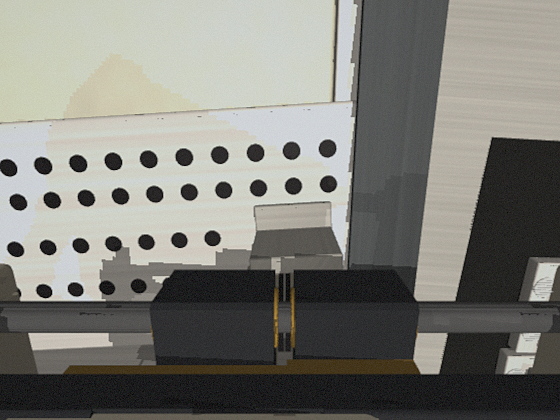

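View pics/t3.png

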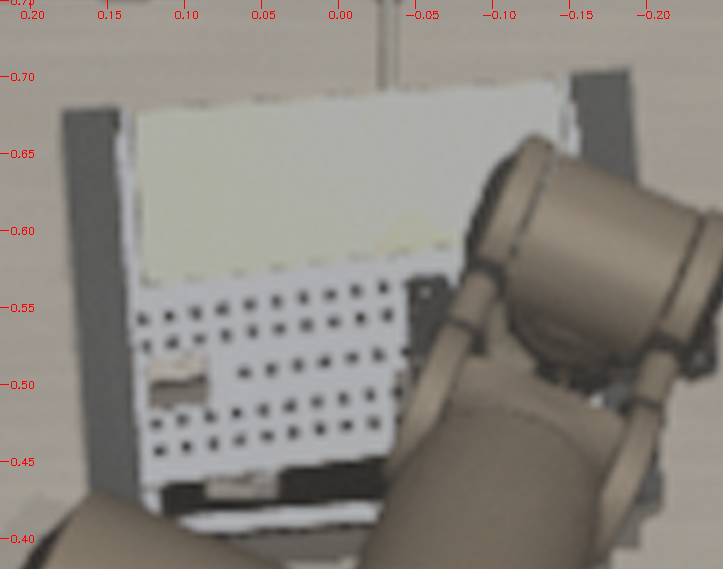

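The right lug moved and the shutter now leans right-forward by about 15 mm. Next is the left lug.

```bash
python3 -m creep '[[-0.3,0,0,0,1],[-0.55,0.3,0,0,1],[-0.55,0.7,0,0,1],[-0.55,1,0,0,1]]'; python3 -m creep '[[0,0.4,0,0,1],[0,0.8,0,0,1],[0,1,0,0,1]]';python3 -m creep '[[0,0.3,0,0,1],[0.1,0.46,0,0,1],[0.2,0.46,0,0,1],[0.3,0.46,0,0,1],[0.4,0.46,0,0,1],[0.48,0.46,0,0,1],[0.56,0.46,0,0,1],[0.56,0.46,0,0,1]]'
```

```text
time_s: 3.8
eef_pos: [0.4688, -0.0379, 0.1028]
orientation: [-3.139, 0.004, 0.069]
contact_force: [0.1, -0.1, 0.6]
width: 0.0005
time_s: 4.05
eef_pos: [0.4685, 0.0654, 0.1037]
orientation: [-3.138, 0.002, 0.071]
contact_force: [0.4, 0.3, 0.7]
width: 0.0003
time_s: 4.72
eef_pos: [0.5253, 0.1115, 0.1042]
orientation: [-3.138, 0.001, 0.07]
contact_force: [-0.3, 0.2, 0.0]
width: 0.0006
```

```bash
python3 -m creep '[[-0.3,0,0,0,1],[-0.35,-0.3,-0.03,0,1],[-0.35,-0.7,-0.03,0,1],[-0.35,-1,-0.03,0,1]]'; python3 -m creep '[[0,-0.4,0,0,1],[0,-0.8,0,0,1],[0,-1,0,0,1]]';python3 -m creep '[[0,-0.3,0,0,1],[0.1,-0.49,0,0,1],[0.3,-0.49,0,0,1],[0.4,-0.49,0,0,1],[0.5,-0.49,0,0,1],[0.6,-0.49,0,0,1],[0.7,-0.49,0,0,1],[0.74,-0.49,0,0,1],[0.74,-0.49,0,0,1]]'
```

```text
time_s: 5.05
eef_pos: [0.49, 0.01, 0.1018]
orientation: [-3.139, -0.001, 0.072]
contact_force: [1.0, -0.6, 0.3]
width: 0.0007
time_s: 5.3
eef_pos: [0.4903, -0.0942, 0.1026]
orientation: [-3.141, -0.004, 0.07]
contact_force: [0.9, -0.8, 0.1]
width: 0.0007
time_s: 6.05
eef_pos: [0.5646, -0.1435, 0.1028]
orientation: [3.142, -0.005, 0.07]
contact_force: [-0.4, 0.3, -0.0]
width: 0.0007
```

```bash
python3 -m creep '[[-0.3,0,0,0,1],[-0.6,0.3,0,0,1],[-0.7,0.7,0,0,1],[-0.7,1,0,0,1]]'; python3 -m creep '[[0,0.4,0,0,1],[0,0.8,0,0,1],[0,1,0,0,1]]';python3 -m creep '[[0,0.3,0,0,1],[0.1,0.54,0,0,1],[0.3,0.54,0,0,1],[0.4,0.54,0,0,1],[0.5,0.54,0,0,1],[0.6,0.54,0,0,1],[0.7,0.54,0,0,1],[0.7,0.54,0,0,1]]'
python3 - <<'E'
from h import *
c2=r.camera_info('top')
p,d=r.grab_frame('top'); 
o=ortho(p,c2,.114,.38,.75,-.25,.22,.65e-3); cv2.imwrite(f'pics/t4.png',grid(o,.75,.22,.65e-3)[:,:,::-1])
E
```

```text
time_s: 6.38
eef_pos: [0.4916, -0.0421, 0.1029]
orientation: [-3.141, -0.004, 0.068]
contact_force: [0.3, 0.2, -0.4]
width: 0.0006
time_s: 6.63
eef_pos: [0.491, 0.0613, 0.1034]
orientation: [-3.14, -0.006, 0.069]
contact_force: [-0.2, 0.0, -0.7]
width: 0.0002
time_s: 7.3
eef_pos: [0.562, 0.1154, 0.1035]
orientation: [-3.139, -0.007, 0.069]
contact_force: [-1.0, -0.1, 0.5]
width: 0.0002
```

View pics/t4.png

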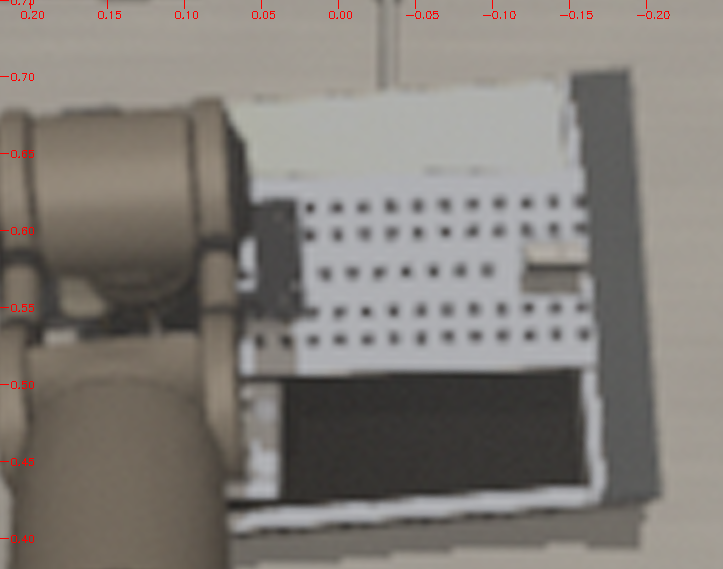

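```bash
python3 -m creep '[[-0.3,0,0,0,1],[-0.35,-0.3,0,0,1],[-0.35,-0.7,0,0,1],[-0.35,-1,0,0,1]]'; python3 -m creep '[[0,-0.4,0,0,1],[0,-0.8,0,0,1],[0,-1,0,0,1]]';python3 -m creep '[[0,-0.3,0,0,1],[0.1,-0.48,0,0,1],[0.3,-0.48,0,0,1],[0.4,-0.48,0,0,1],[0.5,-0.48,0,0,1],[0.6,-0.48,0,0,1],[0.7,-0.48,0,0,1],[0.74,-0.48,0,0,1],[0.74,-0.48,0,0,1]]'
```

```text
time_s: 7.68
eef_pos: [0.5258, 0.0138, 0.104]
orientation: [-3.141, -0.009, 0.071]
contact_force: [0.5, -1.1, -0.3]
width: 0.0003
time_s: 7.93
eef_pos: [0.5255, -0.0902, 0.1046]
orientation: [3.14, -0.011, 0.068]
contact_force: [-0.1, -0.2, 0.0]
width: 0.0002
time_s: 8.68
eef_pos: [0.5992, -0.1382, 0.1047]
orientation: [3.14, -0.011, 0.069]
contact_force: [-1.7, -0.6, 1.3]
width: 0.0004
```

```bash
python3 -m creep '[[-0.3,0,0,0,1],[-0.6,0.3,0,0,1],[-0.7,0.7,-0.02,0,1],[-0.7,1,-0.02,0,1]]'; python3 -m creep '[[0,0.4,0,0,1],[0,0.8,0,0,1],[0,1,0,0,1]]';python3 -m creep '[[0,0.3,0,0,1],[0.1,0.52,0,0,1],[0.3,0.52,0,0,1],[0.4,0.52,0,0,1],[0.5,0.52,0,0,1],[0.58,0.52,0,0,1],[0.62,0.52,0,0,1],[0.64,0.52,0,0,1],[0.66,0.52,0,0,1]]'
```

```text
time_s: 9.02
eef_pos: [0.5259, -0.0368, 0.1025]
orientation: [3.141, -0.01, 0.066]
contact_force: [0.8, -0.4, 0.2]
width: 0.0
time_s: 9.27
eef_pos: [0.5252, 0.0668, 0.103]
orientation: [-3.141, -0.012, 0.068]
contact_force: [0.3, 0.0, -1.2]
width: 0.0008
time_s: 10.02
eef_pos: [0.59, 0.1192, 0.1026]
orientation: [-3.14, -0.009, 0.068]
contact_force: [-5.0, 2.6, 1.4]
width: 0.0005
```

```bash
python3 -m creep '[[0.03,0,0,0,1],[0.06,0,0,0,1],[0.06,0,0,0,1]]'; python3 -m creep '[[-0.3,0,0,0,1],[-0.3,-0.3,0,0,1],[-0.3,-0.7,0,0,1],[-0.3,-1,0,0,1]]'; python3 -m creep '[[0,-0.4,0,0,1],[0,-0.8,0,0,1],[0,-1,0,0,1]]';python3 -m creep '[[0,-0.3,0,0,1],[0.1,-0.48,0,0,1],[0.2,-0.48,0,0,1],[0.3,-0.48,0,0,1],[0.4,-0.48,0,0,1],[0.44,-0.48,0,0,1],[0.48,-0.48,0,0,1],[0.5,-0.48,0,0,1]]'
```

```text
time_s: 10.27
eef_pos: [0.5954, 0.1194, 0.1024]
orientation: [-3.139, -0.009, 0.067]
contact_force: [-2.9, 2.8, 0.1]
width: 0.0006
time_s: 10.6
eef_pos: [0.5656, 0.0175, 0.1029]
orientation: [-3.141, -0.011, 0.069]
contact_force: [0.5, -0.4, 0.9]
width: 0.0001
time_s: 10.85
eef_pos: [0.5661, -0.0873, 0.1035]
orientation: [3.14, -0.014, 0.066]
contact_force: [0.4, 0.6, 0.4]
width: 0.0006
time_s: 11.52
eef_pos: [0.6154, -0.1359, 0.1036]
orientation: [3.139, -0.013, 0.066]
contact_force: [-6.1, -0.6, 5.2]
width: 0.0004
```

```bash
python3 -m creep '[[0.03,0,0,0,1],[0.06,0,0,0,1],[0.06,0,0,0,1]]'; python3 -m creep '[[-0.4,0,0,0,1],[-0.6,0.1,0.4,0,0],[-0.9,0.4,0.8,0,-1],[-1,0.7,1,0,-1]]'; python3 -m creep '[[-0.4,0.2,0.4,0,-1],[-0.9,0.6,0.8,0,-1],[-1,0.6,1,0,-1],[-1,0.6,1,0,-1]]';python3 - <<'E'
from h import *
p,d,c=save('wrist','w5'); s=r.read_state(); print(s['time_s'],s['eef_pos'],s['orientation'],s['width'])
look(['used_a_mid'],'wrist'); s=.65e-3
for z in (22,52,114):
  o=ortho(p,c,z/1000,.38,.75,-.25,.22,s); cv2.imwrite(f'pics/c{z}.png',grid(o,.75,.22,s)[:,:,::-1])
E
```

```text
time_s: 11.77
eef_pos: [0.6166, -0.1359, 0.1037]
orientation: [3.14, -0.002, 0.067]
contact_force: [-20.8, -0.8, 12.9]
width: 0.0003
time_s: 12.1
eef_pos: [0.5213, -0.0786, 0.1951]
orientation: [3.139, -0.004, 0.064]
contact_force: [1.9, 1.0, 0.8]
width: 0.0162
time_s: 12.43
eef_pos: [0.4197, -0.0176, 0.2973]
orientation: [3.137, -0.008, 0.065]
contact_force: [0.8, 0.5, 0.4]
width: 0.0424
12.4833 [ 0.41876419 -0.01649065  0.30097484] [ 3.13677259 -0.0122541   0.06559719] 0.046549348334325745
used_a_mid 0.65 [0.4802 0.0661 0.0241] [219 128]
```

View pics/w5.png

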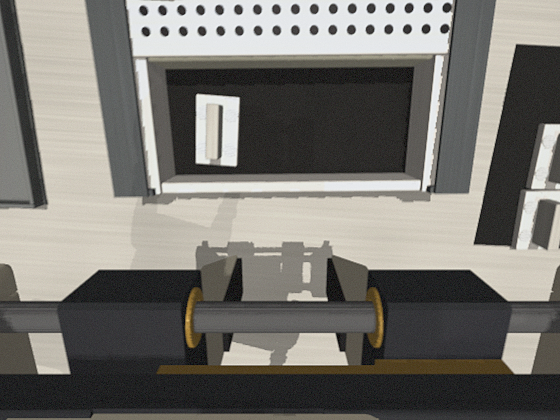

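View pics/c52.png

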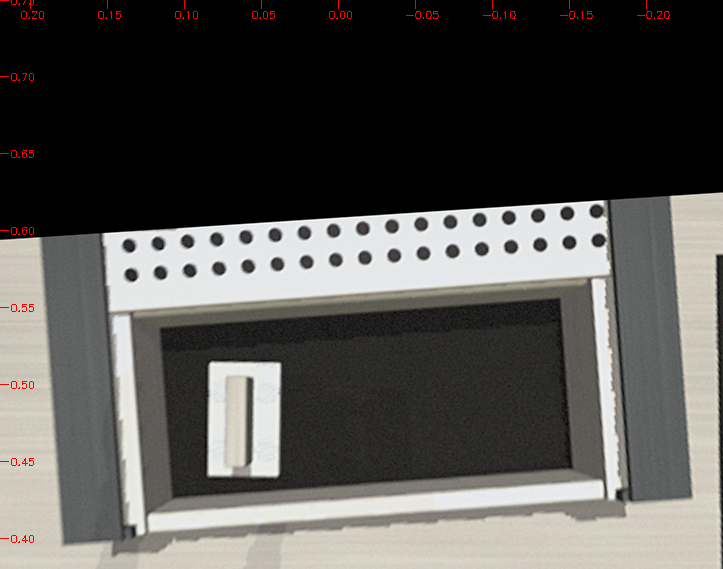

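View pics/c114.png

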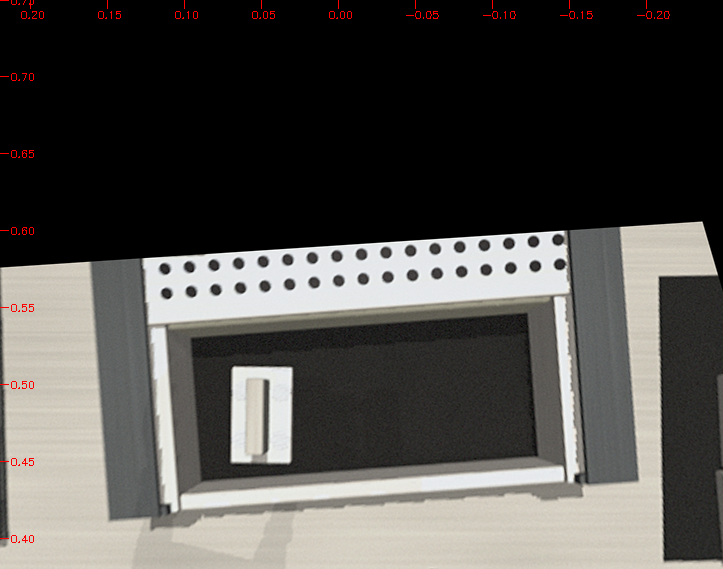

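The shutter sits square at its stop. One used carrier is in the bay, with its fin at about (0.476, 0.065) and yaw about 0 (pixel (213,132)). I'll pick it with a limited opening, because the wall is close.

```bash
python3 -m creep '[[0.2,0.3,-0.3,-0.02,0],[0.5,0.7,-0.7,-0.04,0],[0.575,0.81,-1,-0.04,0],[0.575,0.81,-1,-0.04,0]]'; python3 -m creep '[[0,0,-0.4,0,0],[0,0,-0.8,0,0],[0,0,-0.8,0,0]]'; python3 - <<'E'
from h import *
p,d,c=save('wrist','w6'); s=r.read_state(); print(s['time_s'],s['eef_pos'],s['orientation'],s['width'])
s=.65e-3
for z in (10,52,64):
  o=ortho(p,c,z/1000,.38,.75,-.25,.22,s); cv2.imwrite(f'pics/d{z}.png',grid(o,.75,.22,s)[:,:,::-1])
E
```

```text
time_s: 12.87
eef_pos: [0.4783, 0.0653, 0.1945]
orientation: [3.137, -0.01, 0.004]
contact_force: [-1.8, -0.8, -0.0]
width: 0.0462
time_s: 13.12
eef_pos: [0.474, 0.0652, 0.1074]
orientation: [3.137, 0.003, 0.004]
contact_force: [-1.9, -0.3, -0.6]
width: 0.046
13.1667 [0.47570657 0.06508047 0.11076843] [ 3.13676320e+00 -6.09496168e-04  3.97896442e-03] 0.04539604341573563
```

View pics/w6.png

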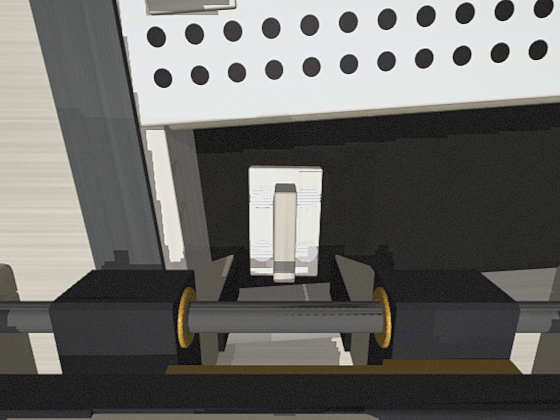

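View pics/d52.png

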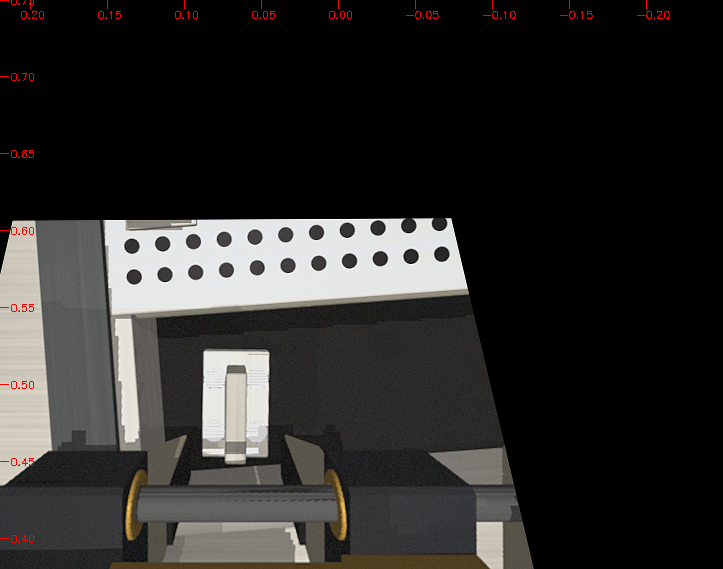

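```bash
python3 -m creep '[[0.03,0.01,-0.2,0,0],[0.03,0.01,-0.5,0,0],[0.03,0.01,-0.72,0,0],[0.03,0.01,-0.74,0,0],[0.03,0.01,-0.74,0,0]]'; python3 -m creep '[[0,0,0,0,1],[0,0,0,0,1],[0,0,0,0,1],[0,0,0,0,1],[0,0,0,0,1]]' 25
```

```text
time_s: 13.58
eef_pos: [0.4796, 0.0658, 0.0378]
orientation: [3.137, -0.001, 0.003]
contact_force: [0.8, -0.5, 1.1]
width: 0.0463
time_s: 14.0
eef_pos: [0.48, 0.0658, 0.0386]
orientation: [3.137, -0.003, 0.004]
contact_force: [-0.5, 0.1, 0.6]
width: 0.0171
```

```bash
python3 -m creep '[[0,0,0,0,1],[0,0,0,0,1],[0,0,0.2,0,1],[0,0,0.5,0,1],[0,0,0.8,0,1],[0,0,1,0,1],[0,0,1,0,1]]'; python3 - <<'E'
from h import *
z=np.load('top0.npz');p=z['p'];c=r.camera_info('top')
o=ortho(p,c,.026,.32,.66,.26,.48,.6e-3); cv2.imwrite('pics/tray.png',grid(o,.66,.48,.6e-3)[:,:,::-1])
save('wrist','w7')
E
```

```text
time_s: 14.58
eef_pos: [0.4822, 0.0658, 0.1422]
orientation: [3.137, -0.01, 0.004]
contact_force: [1.7, 1.0, -3.1]
width: 0.0136
```

View pics/tray.png

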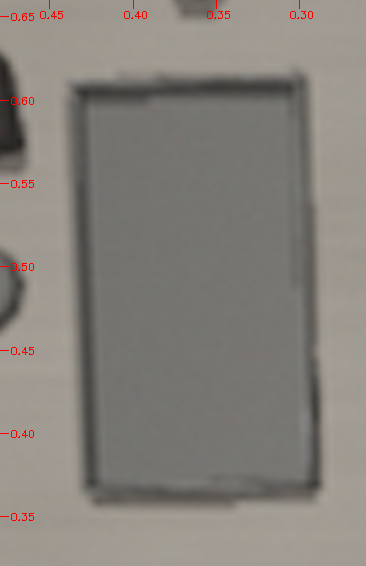

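View pics/w7.png

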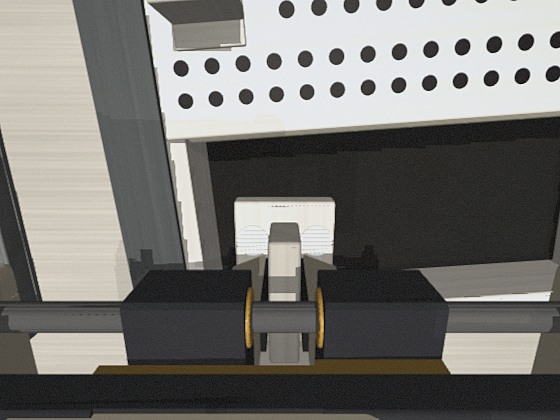

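The carrier is held (13.6 mm width) and lifted. The tray centre is at about (0.488, 0.362). I'll carry it over.

```bash
python3 -m creep '[[0,0.3,0,0,1],[0,0.7,0,0,1],[0,1,0,0,1],[0,1,0,0,1]]'; python3 -m creep '[[0,0.4,0,0,1],[0,0.8,0,0,1],[0,1,0,0,1]]';  python3 -m creep '[[0,0.3,0,0,1],[0,0.6,0,0,1],[0,0.8,0,0,1],[0,0.93,0,0,1],[0,0.93,0,0,1]]'; python3 - <<'E'
from h import *
p,d,c=save('wrist','w8'); s=r.read_state(); print(s['time_s'],s['eef_pos'],s['orientation'],s['width'])
E
```

```text
time_s: 14.97
eef_pos: [0.4795, 0.1701, 0.1377]
orientation: [3.138, -0.004, 0.007]
contact_force: [-0.5, -1.5, -3.1]
width: 0.0136
time_s: 15.22
eef_pos: [0.4781, 0.2729, 0.1353]
orientation: [3.138, -0.0, 0.008]
contact_force: [0.3, -0.3, -2.6]
width: 0.0133
time_s: 15.63
eef_pos: [0.477, 0.3675, 0.133]
orientation: [3.137, 0.002, 0.01]
contact_force: [-0.0, -0.7, -2.7]
width: 0.014
15.6833 [0.47723785 0.36599015 0.13323832] [3.13623309e+00 2.40073029e-03 9.43786456e-03] 0.013877838908096258
```

View pics/w8.png

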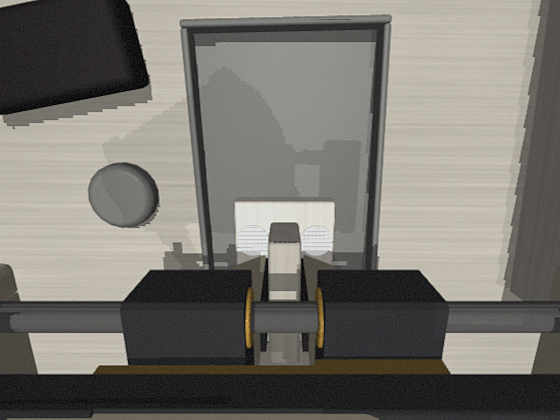

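The carrier is over the middle of the tray, with the tray walls at columns 205 and 372. I'll lower it and release.

```bash
python3 -m creep '[[0,-0.02,-0.3,0,1],[0,-0.02,-0.6,0,1],[0,-0.02,-0.85,0,1],[0,-0.02,-0.95,0,1],[0,-0.02,-0.97,0,1],[0,-0.02,-0.98,0,1]]'; python3 -m creep '[[0,0,-0.01,0,1],[0,0,-0.01,0,0],[0,0,-0.01,0,0],[0,0,-0.01,0,0],[0,0,-0.01,0,0]]'; python3 -m creep '[[0,0,0.2,0,0],[0,0,0.6,0,0],[0,0,1,0,0],[0,0,1,0,0]]'; python3 - <<'E'
from h import *
p,d,c=save('wrist','w9'); s=r.read_state(); print(s['time_s'],s['eef_pos'],s['orientation'],s['width'])
E
```

```text
time_s: 16.18
eef_pos: [0.4777, 0.3631, 0.0353]
orientation: [3.136, 0.003, 0.008]
contact_force: [-0.4, 0.4, -3.0]
width: 0.0138
time_s: 16.6
eef_pos: [0.4781, 0.3634, 0.0352]
orientation: [3.137, 0.001, 0.008]
contact_force: [-0.1, 0.2, 0.1]
width: 0.036
time_s: 16.93
eef_pos: [0.4818, 0.3658, 0.1438]
orientation: [-3.139, -0.012, 0.009]
contact_force: [1.3, 0.8, 0.4]
width: 0.0457
16.9833 [0.48057518 0.36504018 0.14046175] [-3.14120339 -0.00806751  0.00880525] 0.04611311376285311
```

View pics/w9.png

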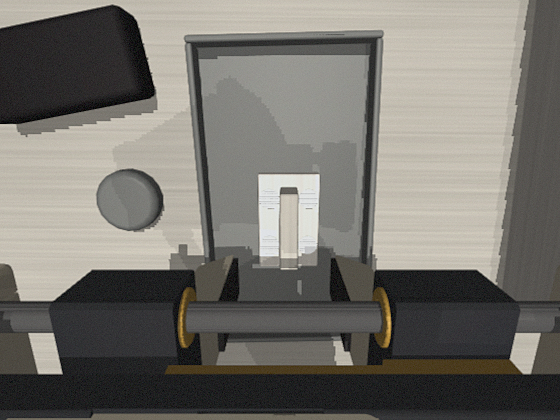

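The used carrier stands in the tray at (289,225), upright. Next, the mat.

```bash
M='x'; python3 -m creep '[[0,-0.4,0.3,0,0],[0,-0.8,0.6,0,0],[-0.2,-1,0.8,0,0]]'; python3 -m creep '[[-0.1,-0.4,0.1,0,0],[-0.2,-0.8,0.2,0,0],[-0.2,-1,0.2,0,0]]';python3 -m creep '[[0,-0.4,0,0,0],[0,-0.8,0,0,0],[0,-1,0,0,0]]';python3 -m creep '[[0,-0.4,0,0,0],[0,-0.8,0,0,0],[0,-1,0,0,0]]';python3 -m creep '[[0,-0.4,0,0,0],[0,-0.8,0,0,0],[0,-1,0,0,0]]';python3 -m creep '[[0,-0.4,0,0,0],[0,-0.8,0,0,0],[0,-1,0,0,0]]';python3 -m creep '[[0,-0.4,0,0,0],[0,-0.8,0,0,0],[0,-0.9,0,0,0],[0,-0.9,0,0,0]]'; python3 - <<'E'
from h import *
p,d,c=save('wrist','w10'); s=r.read_state(); print(s['time_s'],s['eef_pos'],s['orientation'],s['width'])
s=.5e-3
o=ortho(p,c,.042,.32,.62,-.5,-.2,s); cv2.imwrite('pics/e42.png',grid(o,.62,-.2,s)[:,:,::-1])
E
```

```text
time_s: 17.23
eef_pos: [0.4653, 0.2699, 0.2144]
orientation: [3.141, -0.008, 0.009]
contact_force: [-0.1, -0.4, 0.4]
width: 0.0461
time_s: 17.48
eef_pos: [0.4439, 0.1673, 0.2357]
orientation: [3.14, -0.009, 0.008]
contact_force: [1.0, -0.4, 0.2]
width: 0.0457
time_s: 17.73
eef_pos: [0.4431, 0.0641, 0.2354]
orientation: [3.139, -0.009, 0.007]
contact_force: [0.7, 0.1, 0.4]
width: 0.0461
time_s: 17.98
eef_pos: [0.4426, -0.0392, 0.2349]
orientation: [3.138, -0.008, 0.005]
contact_force: [0.6, 0.9, -0.1]
width: 0.0461
time_s: 18.23
eef_pos: [0.4421, -0.1428, 0.2343]
orientation: [3.137, -0.008, 0.004]
contact_force: [0.7, 0.1, -0.1]
width: 0.0456
time_s: 18.48
eef_pos: [0.4416, -0.2467, 0.2336]
orientation: [3.136, -0.007, 0.002]
contact_force: [0.1, -0.6, 0.0]
width: 0.0459
time_s: 18.82
eef_pos: [0.4409, -0.3393, 0.2323]
orientation: [3.136, -0.006, -0.002]
contact_force: [-0.3, -0.5, -0.5]
width: 0.0454
18.8667 [ 0.44098884 -0.33726361  0.23241371] [ 3.13744996e+00 -6.10460941e-03 -5.96421814e-04] 0.04556062467034011
```

View pics/e42.png

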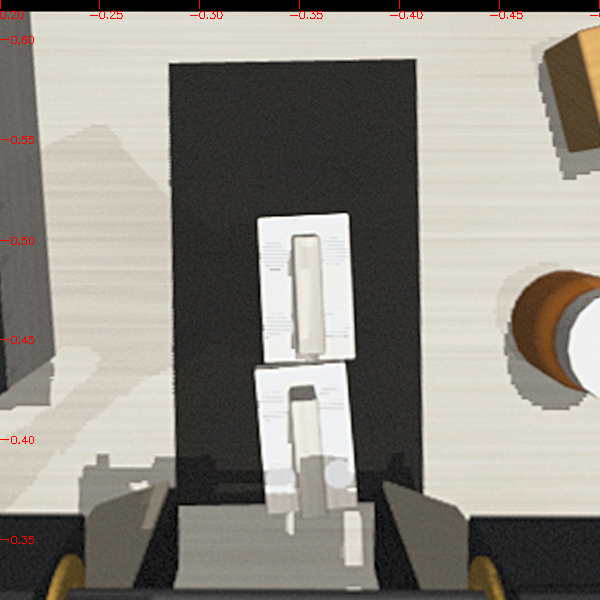

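View pics/w10.png

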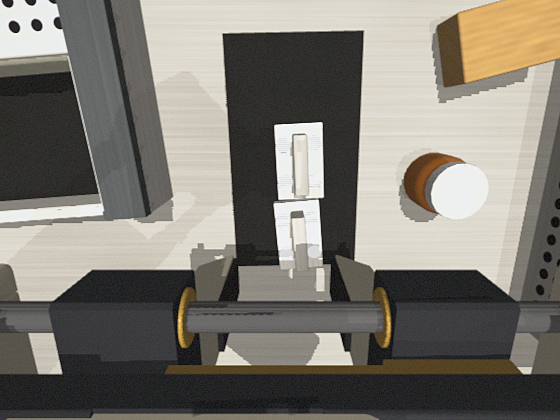

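Both new carriers are still in place. I'll grasp the upper one at (0.473, -0.354), yaw about 0.03.

```bash
python3 -m creep '[[0.2,-0.1,-0.3,0.02,0],[0.32,-0.17,-0.7,0.02,0],[0.32,-0.17,-1,0.02,0],[0.32,-0.17,-1,0.02,0]]'; python3 -m creep '[[0,0,-0.3,0,0],[0,0,-0.5,0,0],[0,0,-0.5,0,0]]'; python3 - <<'E'
from h import *
p,d,c=save('wrist','w11'); s=r.read_state(); print(s['time_s'],s['eef_pos'],s['orientation'],s['width'])
E
```

```text
time_s: 19.2
eef_pos: [0.4707, -0.3497, 0.1258]
orientation: [-3.136, 0.003, 0.033]
contact_force: [-1.0, 0.5, -0.3]
width: 0.046
time_s: 19.45
eef_pos: [0.4692, -0.3467, 0.0735]
orientation: [-3.131, 0.008, 0.034]
contact_force: [-0.5, 0.9, -0.4]
width: 0.0459
19.5 [ 0.47030229 -0.34789887  0.0758265 ] [-3.13361674  0.00487273  0.03388229] 0.045865819362708914
```

View pics/w11.png

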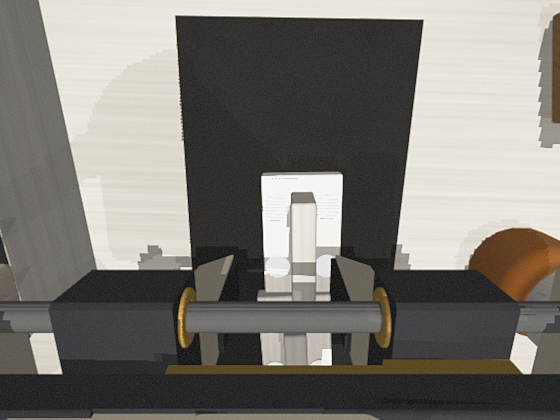

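The fin is about 7 mm to the right of the jaws' centre (column 304 against 285), so I'll shift and descend.

```bash
python3 -m creep '[[0.02,-0.06,-0.1,0,0],[0.03,-0.065,-0.3,0,0],[0.03,-0.065,-0.46,0,0],[0.03,-0.065,-0.46,0,0]]'; python3 -m creep '[[0,0,0,0,1],[0,0,0,0,1],[0,0,0,0,1],[0,0,0,0,1],[0,0,0,0,1],[0,0,0,0,1],[0,0,0,0,1]]' 25;  python3 -m creep '[[0,0,0.2,0,1],[0,0,0.5,0,1],[0,0,0.8,0,1],[0,0,1,0,1],[0,0,1,0,1]]'; python3 - <<'E'
from h import *
p,d,c=save('wrist','w12'); s=r.read_state(); print(s['time_s'],s['eef_pos'],s['orientation'],s['width'])
E
```

```text
time_s: 19.83
eef_pos: [0.473, -0.3541, 0.029]
orientation: [-3.132, 0.006, 0.034]
contact_force: [-1.3, 1.6, -0.1]
width: 0.0459
time_s: 20.42
eef_pos: [0.4735, -0.3548, 0.03]
orientation: [-3.134, 0.005, 0.034]
contact_force: [-0.1, -1.2, 6.1]
width: 0.0138
time_s: 20.83
eef_pos: [0.4751, -0.3561, 0.1342]
orientation: [-3.139, -0.0, 0.034]
contact_force: [1.5, -1.2, -1.8]
width: 0.0141
20.8833 [ 0.47415528 -0.35530086  0.13150564] [-3.13665901e+00  2.13634334e-03  3.40425315e-02] 0.01384257999803309
```

View pics/w12.png

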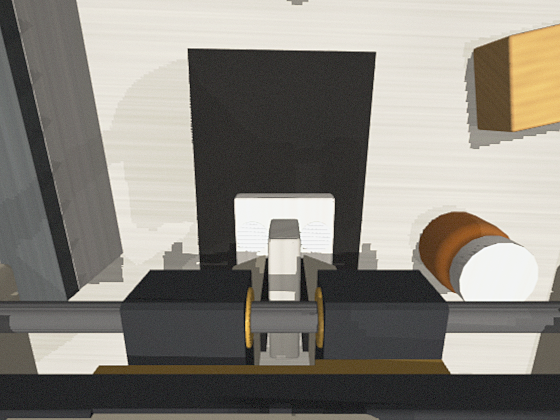

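It's held and lifted. I'll carry it into the bay at bay y of about -0.06, world (0.494, -0.079), yaw 0.075.

```bash
python3 -m creep '[[0,0.3,0.1,0.01,1],[0.1,0.7,0.1,0.026,1],[0.1,1,0.1,0.026,1],[0.1,1,0.1,0.026,1]]'; python3 -m creep '[[0,0.4,0,0,1],[0.1,0.8,0,0,1],[0.1,1,0,0,1]]';  python3 -m creep '[[0,0.3,0,0,1],[0,0.6,0,0,1],[0,0.72,0,0,1],[0,0.72,0,0,1]]'; python3 - <<'E'
from h import *
p,d,c=save('wrist','w13'); s=r.read_state(); print(s['time_s'],s['eef_pos'],s['orientation'],s['width'])
E
```

```text
time_s: 21.22
eef_pos: [0.4826, -0.2491, 0.139]
orientation: [-3.13, 0.007, 0.079]
contact_force: [-0.2, 0.5, -2.4]
width: 0.0136
time_s: 21.47
eef_pos: [0.4916, -0.1457, 0.1367]
orientation: [-3.127, 0.011, 0.079]
contact_force: [0.6, 0.0, -2.1]
width: 0.0141
time_s: 21.8
eef_pos: [0.4903, -0.0712, 0.135]
orientation: [-3.125, 0.014, 0.082]
contact_force: [-0.2, -0.6, -3.2]
width: 0.014
21.85 [ 0.49089266 -0.07287177  0.13532385] [-3.12599446  0.01321813  0.08111698] 0.013502181525196949
```

View pics/w13.png

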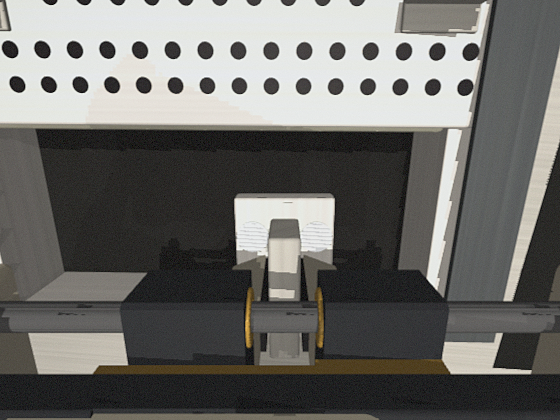

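```bash
python3 -m creep '[[0.01,-0.03,-0.3,0,1],[0.01,-0.05,-0.6,0,1],[0.01,-0.05,-0.85,0,1],[0.01,-0.05,-0.93,0,1],[0.01,-0.05,-0.95,0,1],[0.01,-0.05,-0.96,0,1]]'; python3 -m creep '[[0,0,-0.01,0,1],[0,0,-0.01,0,0],[0,0,-0.01,0,0],[0,0,-0.01,0,0],[0,0,-0.01,0,0],[0,0,-0.01,0,0]]'; python3 -m creep '[[0,0,0.2,0,0],[0,0,0.6,0,0],[0,0,1,0,0],[0,0,1,0,0]]'; python3 - <<'E'
from h import *
p,d,c=save('wrist','w14'); s=r.read_state(); print(s['time_s'],s['eef_pos'],s['orientation'],s['width'])
E
```

```text
time_s: 22.35
eef_pos: [0.4912, -0.0789, 0.039]
orientation: [-3.125, 0.016, 0.08]
contact_force: [-3.3, 0.7, 3.5]
width: 0.0137
time_s: 22.85
eef_pos: [0.4914, -0.0793, 0.0381]
orientation: [-3.126, 0.015, 0.08]
contact_force: [0.7, -0.3, -0.1]
width: 0.0426
time_s: 23.18
eef_pos: [0.4952, -0.0805, 0.1448]
orientation: [-3.131, 0.004, 0.08]
contact_force: [1.7, -0.4, 0.4]
width: 0.0455
23.2333 [ 0.49389457 -0.0801721   0.14187451] [-3.12921153  0.00689365  0.07965188] 0.04582471231912644
```

View pics/w14.png

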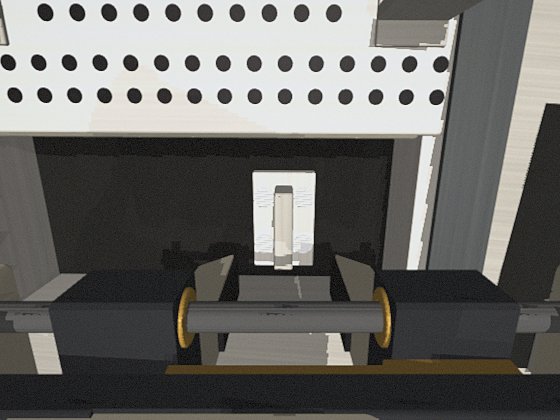

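The first carrier stands flat in the bay at (284,217). Now the second.

```bash
python3 -m creep '[[-0.1,-0.4,0.4,0,0],[-0.3,-0.8,0.8,0,0],[-0.4,-1,0.9,0,0]]'; python3 -m creep '[[-0.3,-0.4,0,0,0],[-0.6,-0.8,0,0,0],[-0.6,-1,0,0,0]]';  python3 -m creep '[[-0.2,-0.4,0,0,0],[-0.35,-0.75,0,0,0],[-0.35,-0.75,0,0,0]]'; python3 - <<'E'
from h import *
p,d,c=save('wrist','w15'); s=r.read_state(); print(s['time_s'],s['eef_pos'],s['orientation'],s['width'])
s=.5e-3
o=ortho(p,c,.042,.32,.62,-.5,-.2,s); cv2.imwrite('pics/f42.png',grid(o,.62,-.2,s)[:,:,::-1])
E
```

```text
time_s: 23.48
eef_pos: [0.4598, -0.1666, 0.2214]
orientation: [-3.129, 0.008, 0.082]
contact_force: [0.8, -1.4, 0.3]
width: 0.0462
time_s: 23.73
eef_pos: [0.397, -0.2673, 0.2208]
orientation: [-3.128, 0.009, 0.082]
contact_force: [1.7, -0.1, 0.3]
width: 0.0458
time_s: 23.98
eef_pos: [0.359, -0.3478, 0.2196]
orientation: [-3.129, 0.011, 0.076]
contact_force: [0.1, -0.1, 0.4]
width: 0.046
24.0333 [ 0.36006554 -0.34514746  0.21941445] [-3.12660243  0.010767    0.07647965] 0.04566357640328597
```

View pics/w15.png

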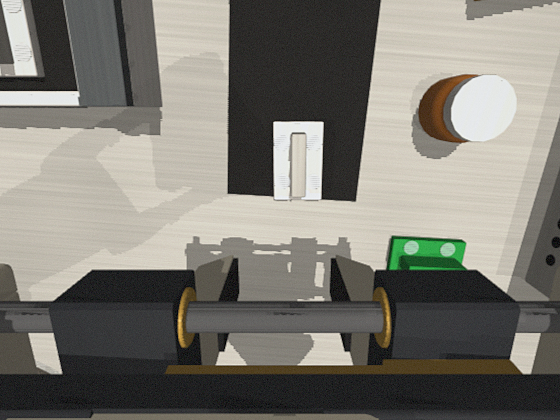

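View pics/f42.png

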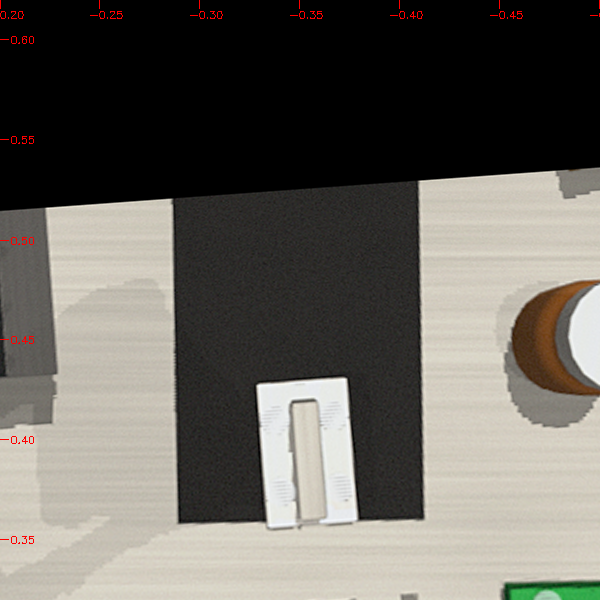

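The second carrier is unmoved, with its fin at about (0.390, -0.354).

```bash
python3 -m creep '[[0.2,-0.05,-0.3,0,0],[0.3,-0.09,-0.7,0,0],[0.3,-0.09,-1,0,0],[0.3,-0.09,-1,0,0]]'; python3 -m creep '[[0,0,-0.3,0,0],[0,0,-0.45,0,0],[0,0,-0.45,0,0]]'; python3 - <<'E'
from h import *
p,d,c=save('wrist','w16'); s=r.read_state(); print(s['time_s'],s['eef_pos'],s['orientation'],s['width'])
E
```

```text
time_s: 24.37
eef_pos: [0.3881, -0.3499, 0.113]
orientation: [-3.116, 0.018, 0.078]
contact_force: [-1.4, 0.7, -1.6]
width: 0.0456
time_s: 24.62
eef_pos: [0.3872, -0.3474, 0.066]
orientation: [-3.111, 0.022, 0.079]
contact_force: [-1.4, 0.4, 0.0]
width: 0.0455
24.6667 [ 0.38801426 -0.34860317  0.06786571] [-3.113466    0.01960853  0.07878325] 0.0455514067146149
```

View pics/w16.png

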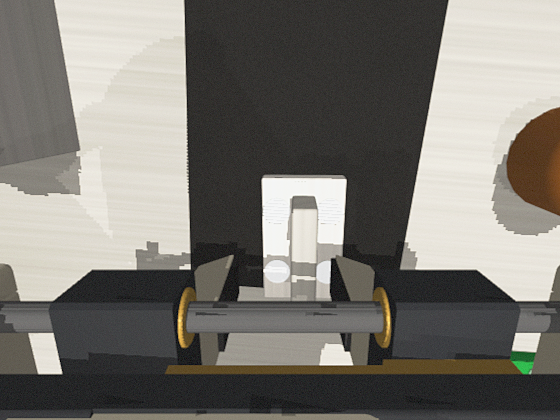

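```bash
python3 -m creep '[[0.02,-0.06,-0.1,0,0],[0.02,-0.065,-0.3,0,0],[0.02,-0.065,-0.38,0,0],[0.02,-0.065,-0.38,0,0]]'; python3 -m creep '[[0,0,0,0,1],[0,0,0,0,1],[0,0,0,0,1],[0,0,0,0,1],[0,0,0,0,1],[0,0,0,0,1],[0,0,0,0,1]]' 25;  python3 -m creep '[[0,0,0.2,0,1],[0,0,0.5,0,1],[0,0,0.8,0,1],[0,0,1,0,1],[0,0,1,0,1]]'; python3 - <<'E'
from h import *
p,d,c=save('wrist','w17'); s=r.read_state(); print(s['time_s'],s['eef_pos'],s['orientation'],s['width'])
E
```

```text
time_s: 25.0
eef_pos: [0.3898, -0.3548, 0.0292]
orientation: [-3.112, 0.021, 0.079]
contact_force: [-0.1, 0.5, 0.6]
width: 0.0456
time_s: 25.58
eef_pos: [0.3901, -0.3555, 0.03]
orientation: [-3.114, 0.02, 0.079]
contact_force: [-0.8, -1.2, 5.0]
width: 0.0138
time_s: 26.0
eef_pos: [0.3915, -0.357, 0.134]
orientation: [-3.12, 0.015, 0.079]
contact_force: [0.5, -0.3, -3.5]
width: 0.0137
26.05 [ 0.3907796  -0.35615864  0.13163811] [-3.11692766  0.01737679  0.07885278] 0.01390477756243427
```

View pics/w17.png

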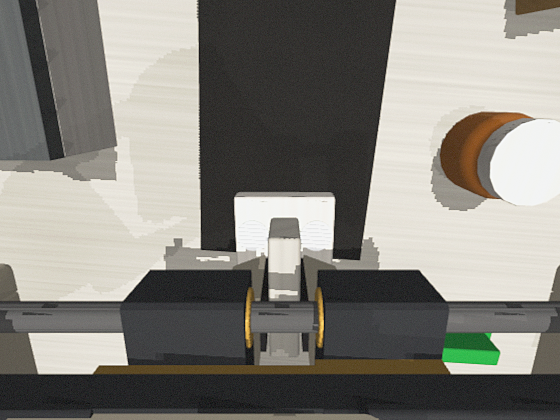

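Held. I'll carry it to bay y of about +0.06, world (0.486, 0.041).

```bash
python3 -m creep '[[0.1,0.3,0.1,0,1],[0.3,0.7,0.15,0,1],[0.4,1,0.15,0,1],[0.4,1,0.15,0,1]]'; python3 -m creep '[[0.2,0.4,0,0,1],[0.4,0.8,0,0,1],[0.55,1,0,0,1]]';  python3 -m creep '[[0,0.4,0,0,1],[0,0.8,0,0,1],[0,1,0,0,1]]'; python3 -m creep '[[0,0.4,0,0,1],[0,0.75,0,0,1],[0,0.93,0,0,1],[0,0.93,0,0,1]]'; python3 - <<'E'
from h import *
p,d,c=save('wrist','w18'); s=r.read_state(); print(s['time_s'],s['eef_pos'],s['orientation'],s['width'])
E
```

```text
time_s: 26.38
eef_pos: [0.4311, -0.2502, 0.1451]
orientation: [-3.112, 0.02, 0.083]
contact_force: [-0.4, 0.6, -2.9]
width: 0.0139
time_s: 26.63
eef_pos: [0.4849, -0.1479, 0.1431]
orientation: [-3.109, 0.023, 0.082]
contact_force: [0.1, -0.2, -2.8]
width: 0.0136
time_s: 26.88
eef_pos: [0.4831, -0.0438, 0.141]
orientation: [-3.106, 0.028, 0.084]
contact_force: [-0.3, 0.4, -2.3]
width: 0.0141
time_s: 27.22
eef_pos: [0.4815, 0.0527, 0.1392]
orientation: [-3.105, 0.032, 0.088]
contact_force: [-0.5, 0.0, -2.0]
width: 0.014
27.2667 [0.48187398 0.05082718 0.13936096] [-3.10560672  0.03137431  0.08721061] 0.013620039177313952
```

View pics/w18.png

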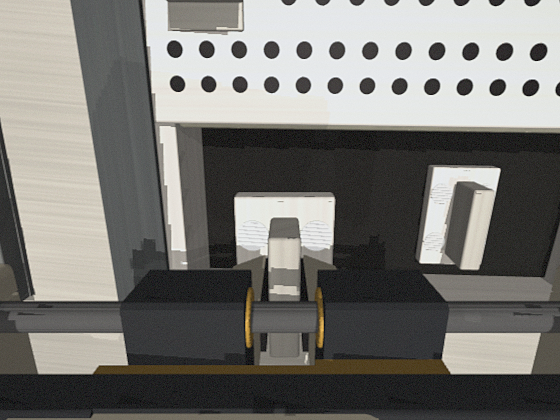

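```bash
python3 -m creep '[[0.02,-0.03,-0.3,0,1],[0.02,-0.05,-0.6,0,1],[0.02,-0.05,-0.85,0,1],[0.02,-0.05,-0.95,0,1],[0.02,-0.05,-0.98,0,1],[0.02,-0.05,-1,0,1]]'; python3 -m creep '[[0,0,-0.01,0,1],[0,0,-0.01,0,0],[0,0,-0.01,0,0],[0,0,-0.01,0,0],[0,0,-0.01,0,0],[0,0,-0.01,0,0]]'; python3 -m creep '[[0,0,0.2,0,0],[0,0,0.6,0,0],[0,0,1,0,0],[0,0,1,0,0]]'; python3 -m creep '[[-0.3,-0.2,0.3,0,0],[-0.6,-0.5,0.8,0,0.5],[-0.8,-0.6,1,0,1],[-0.8,-0.6,1,0,1]]';python3 - <<'E'
from h import *
p,d,c=save('wrist','w19'); s=r.read_state(); print(s['time_s'],s['eef_pos'],s['orientation'],s['width'])
s=.65e-3
for z in (22,52):
  o=ortho(p,c,z/1000,.38,.75,-.25,.22,s); cv2.imwrite(f'pics/g{z}.png',grid(o,.75,.22,s)[:,:,::-1])
p,d,c=save('top','t19')
W=world('top',d,c)
s=.65e-3
E
```

```text
time_s: 27.77
eef_pos: [0.4816, 0.0454, 0.0396]
orientation: [-3.104, 0.037, 0.086]
contact_force: [-12.0, 4.7, 26.5]
width: 0.0143
time_s: 28.27
eef_pos: [0.4817, 0.0451, 0.0386]
orientation: [-3.104, 0.037, 0.086]
contact_force: [-0.1, -1.1, -0.4]
width: 0.0424
time_s: 28.6
eef_pos: [0.4856, 0.0448, 0.1451]
orientation: [-3.106, 0.026, 0.086]
contact_force: [1.5, 0.4, 0.9]
width: 0.0461
time_s: 28.93
eef_pos: [0.4045, -0.0165, 0.248]
orientation: [-3.108, 0.023, 0.086]
contact_force: [1.5, -0.3, 1.0]
width: 0.0303
28.9833 [ 0.40447412 -0.01712351  0.24943737] [-3.10944671  0.02041236  0.08512048] 0.026971654110284658
```

View pics/w19.png

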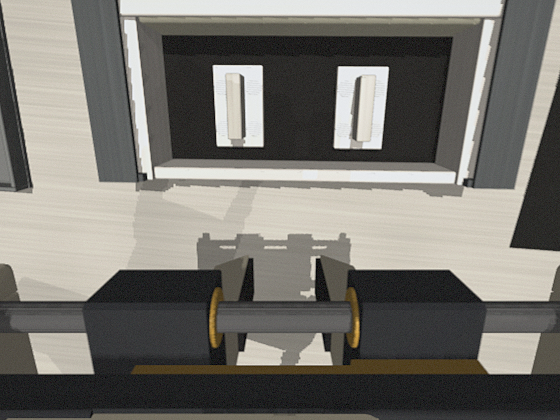

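View pics/g52.png

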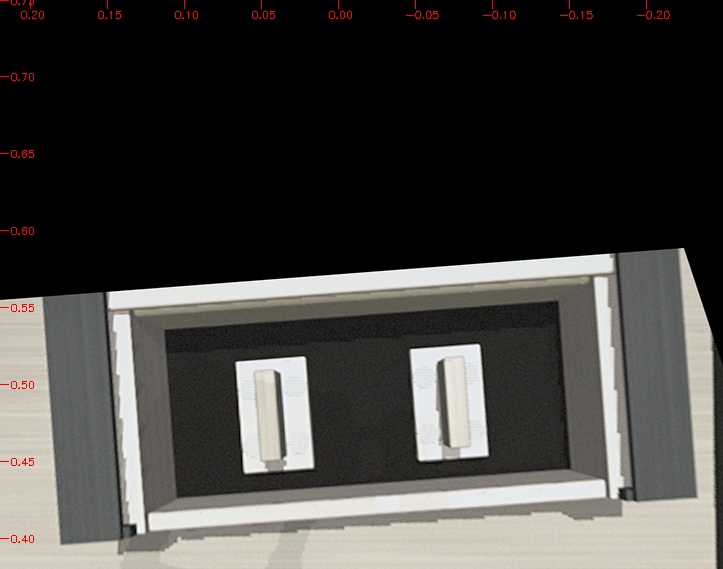

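View pics/t19.png

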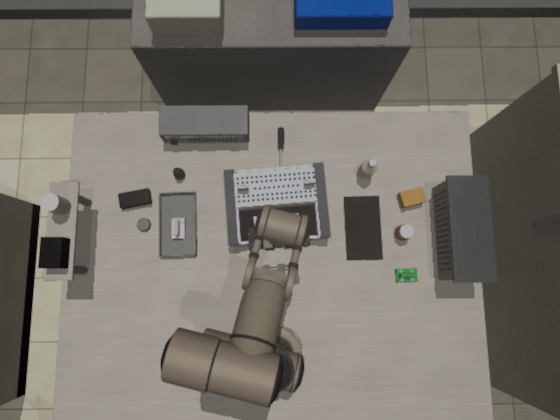

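Both new carriers lie flat in the bay at (239,107) and (361,108), the mat is empty, and the used one is in the tray at (178,228). I'll go over the shutter to the far side of the left lug.

```bash
python3 -m creep '[[0.4,0.2,0,0,1],[0.8,0.4,0,0,1],[1,0.5,0,0,1]]'; python3 -m creep '[[0.4,0.2,-0.1,0,1],[0.8,0.4,-0.2,0,1],[1,0.5,-0.3,0,1]]'; python3 -m creep '[[0.4,0.2,0,0,1],[0.6,0.35,-0.2,0,1],[0.6,0.35,-0.4,0,1],[0.6,0.35,-0.4,0,1]]';python3 - <<'E'
from h import *
p,d,c=save('wrist','w20'); s=r.read_state(); print(s['time_s'],s['eef_pos'],s['orientation'],s['width'])
E
```

```text
time_s: 29.28
eef_pos: [0.5082, 0.0352, 0.2466]
orientation: [-3.108, 0.019, 0.084]
contact_force: [-0.4, -0.3, 0.3]
width: 0.0028
time_s: 29.53
eef_pos: [0.6105, 0.0874, 0.2147]
orientation: [-3.107, 0.019, 0.084]
contact_force: [-0.5, -1.3, 0.6]
width: 0.0006
time_s: 29.87
eef_pos: [0.6688, 0.1241, 0.1665]
orientation: [-3.107, 0.031, 0.086]
contact_force: [-1.3, -1.0, -1.0]
width: 0.0008
29.9167 [0.66893959 0.12330634 0.1695445 ] [-3.10725638  0.02790169  0.08533373] 0.0005269966519533842
```

View pics/w20.png

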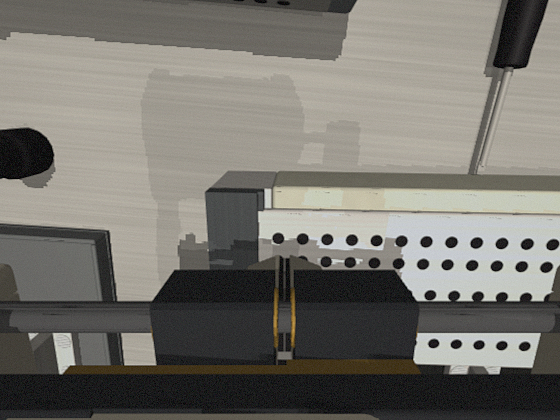

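I'm beyond the left lug. I'll descend and push it back.

```bash
python3 -m creep '[[0,-0.05,-0.3,0,1],[0,-0.07,-0.66,0,1],[0,-0.07,-0.66,0,1]]'; python3 -m creep '[[-0.2,0,0,0,1],[-0.35,0,0,0,1],[-0.45,0,0,0,1],[-0.52,-0.01,0,0,1],[-0.6,-0.01,0,0,1],[-0.66,-0.01,0,0,1],[-0.66,-0.01,0,0,1]]'
```

```text
time_s: 30.17
eef_pos: [0.6649, 0.1154, 0.0974]
orientation: [-3.107, 0.04, 0.084]
contact_force: [-1.2, -0.1, -1.8]
width: 0.0
time_s: 30.75
eef_pos: [0.5994, 0.1148, 0.0998]
orientation: [-3.107, 0.036, 0.084]
contact_force: [0.7, 0.9, 0.9]
width: 0.0004
```

```bash
python3 -m creep '[[0.35,0,0,0,1],[0.65,-0.2,0,0,1],[0.7,-0.6,0,0,1],[0.7,-1,0,0,1]]'; python3 - <<'E'
from h import *
p,d,c=save('top','t21')
o=ortho(p,c,.114,.38,.75,-.25,.22,.65e-3); cv2.imwrite(f'pics/t21.png',grid(o,.75,.22,.65e-3)[:,:,::-1])
E
python3 -m creep '[[0,-0.4,0,0,1],[0,-0.8,0,0,1],[0,-1,0,0,1]]';python3 -m creep '[[0,-0.3,0,0,1],[0,-0.5,0,0,1],[-0.1,-0.5,0,0,1]]'
```

```text
time_s: 31.08
eef_pos: [0.671, 0.0143, 0.1003]
orientation: [-3.107, 0.035, 0.087]
contact_force: [-0.0, 0.5, 0.8]
width: 0.0005
time_s: 31.38
eef_pos: [0.67, -0.0989, 0.1012]
orientation: [-3.113, 0.036, 0.078]
contact_force: [0.0, 0.9, -0.1]
width: 0.0006
time_s: 31.63
eef_pos: [0.6605, -0.1544, 0.1019]
orientation: [-3.115, 0.035, 0.073]
contact_force: [-0.4, 0.5, 0.3]
width: 0.0003
```

View pics/t21.png

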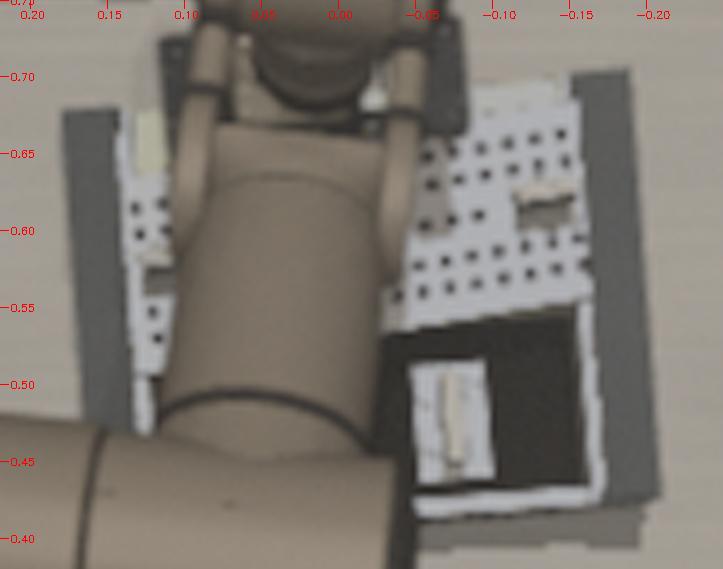

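The front edge slopes 0.157 against the bay's 0.075, a skew of about 0.08 as planned. Now the right lug.

```bash
python3 -m creep '[[-0.1,0.1,0,0,1],[-0.2,0.12,0,0,1],[-0.3,0.12,0,0,1],[-0.4,0.12,0,0,1],[-0.5,0.12,0,0,1],[-0.56,0.12,0,0,1],[-0.56,0.12,0,0,1]]'
python3 -m creep '[[0.25,0,0,0,1],[0.3,0.3,0,0,1],[0.3,0.7,0,0,1],[0.3,1,0,0,1]]'; python3 -m creep '[[0,0.4,0,0,1],[0,0.8,0,0,1],[0,1,0,0,1]]'
```

```text
time_s: 32.22
eef_pos: [0.6038, -0.1426, 0.1027]
orientation: [-3.116, 0.035, 0.073]
contact_force: [-0.3, 0.1, -0.8]
width: 0.0002
time_s: 32.55
eef_pos: [0.634, -0.0409, 0.1027]
orientation: [-3.115, 0.036, 0.072]
contact_force: [0.1, 0.2, -0.0]
width: 0.0003
time_s: 32.8
eef_pos: [0.6336, 0.0637, 0.103]
orientation: [-3.114, 0.037, 0.074]
contact_force: [0.2, 0.8, 0.7]
width: 0.0006
```

```bash
python3 -m creep '[[0,0.35,0,0,1],[-0.2,0.47,0,0,1],[-0.3,0.47,0,0,1],[-0.4,0.47,0,0,1],[-0.5,0.47,0,0,1],[-0.6,0.47,0,0,1],[-0.7,0.47,0,0,1],[-0.7,0.47,0,0,1]]'
python3 -m creep '[[0.35,0,0,0,1],[0.6,-0.3,0,0,1],[0.7,-0.7,0,0,1],[0.7,-1,0,0,1]]'; python3 -m creep '[[0,-0.4,0,0,1],[0,-0.8,0,0,1],[0,-1,0,0,1]]'
```

```text
time_s: 33.47
eef_pos: [0.5624, 0.1108, 0.1033]
orientation: [-3.114, 0.039, 0.075]
contact_force: [0.1, 0.8, 0.1]
width: 0.0007
time_s: 33.8
eef_pos: [0.635, 0.0086, 0.1034]
orientation: [-3.115, 0.037, 0.075]
contact_force: [-0.7, -0.4, -0.2]
width: 0.0003
time_s: 34.05
eef_pos: [0.6353, -0.0964, 0.1034]
orientation: [-3.116, 0.037, 0.072]
contact_force: [1.0, 0.2, -0.4]
width: 0.0002
```

```bash
python3 -m creep '[[0,-0.35,0,0,1],[-0.2,-0.46,0,0,1],[-0.3,-0.46,0,0,1],[-0.4,-0.46,0,0,1],[-0.5,-0.46,0,0,1],[-0.6,-0.46,0,0,1],[-0.7,-0.46,0,0,1],[-0.72,-0.46,0,0,1],[-0.72,-0.46,0,0,1]]'
python3 -m creep '[[0.25,0,0,0,1],[0.3,0.3,0,0,1],[0.3,0.7,0,0,1],[0.3,1,0,0,1]]'; python3 -m creep '[[0,0.4,0,0,1],[0,0.8,0,0,1],[0,1,0,0,1]]'
python3 - <<'E'
from h import *
p,d,c=save('top','t22')
o=ortho(p,c,.114,.38,.75,-.25,.22,.65e-3); cv2.imwrite(f'pics/t22.png',grid(o,.75,.22,.65e-3)[:,:,::-1])
E
```

```text
time_s: 34.8
eef_pos: [0.5637, -0.1428, 0.1039]
orientation: [-3.117, 0.037, 0.072]
contact_force: [0.9, -1.3, 0.7]
width: 0.0002
time_s: 35.13
eef_pos: [0.5939, -0.0408, 0.1034]
orientation: [-3.115, 0.039, 0.071]
contact_force: [0.6, -0.8, -0.3]
width: 0.0006
time_s: 35.38
eef_pos: [0.5935, 0.0639, 0.1033]
orientation: [-3.114, 0.04, 0.074]
contact_force: [-1.1, -0.7, 0.1]
width: 0.0004
```

View pics/t22.png

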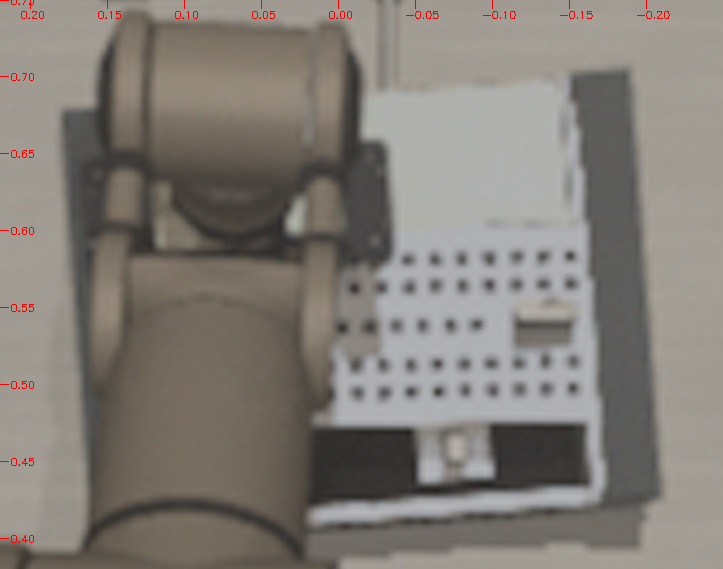

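Skew is about -0.075, as planned. Left lug next.

```bash
python3 -m creep '[[0,0.35,0,0,1],[-0.2,0.44,0,0,1],[-0.3,0.44,0,0,1],[-0.4,0.44,0,0,1],[-0.5,0.44,0,0,1],[-0.6,0.44,0,0,1],[-0.7,0.44,0,0,1],[-0.7,0.44,0,0,1]]'
python3 -m creep '[[0.35,0,0,0,1],[0.6,-0.3,0,0,1],[0.7,-0.7,0,0,1],[0.7,-1,0,0,1]]'; python3 -m creep '[[0,-0.4,0,0,1],[0,-0.8,0,0,1],[0,-1,0,0,1]]'
```

```text
time_s: 36.1
eef_pos: [0.5226, 0.11, 0.1033]
orientation: [-3.113, 0.042, 0.076]
contact_force: [0.2, 1.3, 0.1]
width: 0.0004
time_s: 36.43
eef_pos: [0.5952, 0.0079, 0.103]
orientation: [-3.114, 0.041, 0.077]
contact_force: [0.4, -1.1, 0.6]
width: 0.0004
time_s: 36.68
eef_pos: [0.5954, -0.0967, 0.1028]
orientation: [-3.115, 0.041, 0.074]
contact_force: [0.4, -0.1, 0.1]
width: 0.001
```

```bash
python3 -m creep '[[0,-0.35,0,0,1],[-0.2,-0.48,0,0,1],[-0.3,-0.48,0,0,1],[-0.4,-0.48,0,0,1],[-0.5,-0.48,0,0,1],[-0.6,-0.48,0,0,1],[-0.68,-0.48,0,0,1],[-0.7,-0.48,0,0,1],[-0.7,-0.48,0,0,1]]'
python3 -m creep '[[0.25,0,0,0,1],[0.3,0.3,0,0,1],[0.3,0.7,0,0,1],[0.3,1,0,0,1]]'; python3 -m creep '[[0,0.4,0,0,1],[0,0.8,0,0,1],[0,1,0,0,1]]'
python3 -m creep '[[0,0.35,0,0,1],[-0.2,0.42,0,0,1],[-0.3,0.42,0,0,1],[-0.4,0.42,0,0,1],[-0.5,0.42,0,0,1],[-0.54,0.42,0,0,1],[-0.57,0.42,0,0,1],[-0.59,0.42,0,0,1],[-0.6,0.42,0,0,1]]'
```

```text
time_s: 37.43
eef_pos: [0.5257, -0.145, 0.1031]
orientation: [-3.115, 0.041, 0.074]
contact_force: [1.3, -1.2, 0.7]
width: 0.0
time_s: 37.77
eef_pos: [0.5554, -0.0428, 0.1025]
orientation: [-3.113, 0.044, 0.073]
contact_force: [-0.2, 0.3, 0.3]
width: 0.0004
time_s: 38.02
eef_pos: [0.5543, 0.0617, 0.1022]
orientation: [-3.111, 0.046, 0.076]
contact_force: [-0.5, -0.2, -0.5]
width: 0.0
time_s: 38.77
eef_pos: [0.497, 0.1039, 0.1025]
orientation: [-3.111, 0.041, 0.075]
contact_force: [10.5, 2.8, -5.1]
width: 0.0002
```

```bash
python3 -m creep '[[-0.02,0,0,0,1],[-0.05,0,0,0,1],[-0.05,0,0,0,1]]'
python3 -m creep '[[0.35,0,0,0,1],[0.5,-0.3,0,0,1],[0.5,-0.7,0,0,1],[0.5,-1,0,0,1]]'; python3 -m creep '[[0,-0.4,0,0,1],[0,-0.8,0,0,1],[0,-1,0,0,1]]'; python3 -m creep '[[0,-0.35,0,0,1],[-0.1,-0.43,0,0,1],[-0.15,-0.43,0,0,1],[-0.2,-0.43,0,0,1],[-0.25,-0.43,0,0,1],[-0.28,-0.43,0,0,1],[-0.31,-0.43,0,0,1]]'
```

```text
time_s: 39.02
eef_pos: [0.4967, 0.1039, 0.1037]
orientation: [-3.111, 0.03, 0.074]
contact_force: [12.3, 0.6, -4.1]
width: 0.0006
time_s: 39.35
eef_pos: [0.5472, 0.002, 0.1033]
orientation: [-3.112, 0.032, 0.075]
contact_force: [0.3, -0.2, -0.0]
width: 0.0003
time_s: 39.6
eef_pos: [0.5469, -0.1022, 0.1031]
orientation: [-3.112, 0.033, 0.073]
contact_force: [0.5, -0.3, -0.4]
width: 0.0006
time_s: 40.18
eef_pos: [0.5163, -0.144, 0.1033]
orientation: [-3.112, 0.032, 0.074]
contact_force: [3.2, -0.6, -1.6]
width: 0.0006
```

```bash
python3 -m creep '[[-0.03,0,0,0,1],[-0.06,0,0,0,1],[-0.06,0,0,0,1]]'
python3 -m creep '[[0.3,0,0.2,0,1],[0.3,0,0.8,0,1],[0.1,0.4,1,0,1],[-0.3,0.7,1,0,1]]'; python3 -m creep '[[-0.4,0.2,0.5,0,1],[-0.8,0.5,1,0,1],[-1,0.6,1,0,1],[-1,0.6,1,0,1]]'; python3 - <<'E'
from h import *
p,d,c=save('wrist','w23'); s=r.read_state(); print(s['time_s'],s['eef_pos'],s['orientation'],s['width'])
s=.65e-3
for z in (64,74,114):
  o=ortho(p,c,z/1000,.38,.75,-.25,.22,s); cv2.imwrite(f'pics/h{z}.png',grid(o,.75,.22,s)[:,:,::-1])
E
```

```text
time_s: 40.43
eef_pos: [0.5141, -0.1438, 0.1046]
orientation: [-3.115, 0.022, 0.075]
contact_force: [13.1, 0.7, -4.3]
width: 0.0004
time_s: 40.77
eef_pos: [0.5032, -0.0883, 0.2047]
orientation: [-3.118, 0.014, 0.074]
contact_force: [0.3, 1.0, 0.4]
width: 0.0006
time_s: 41.1
eef_pos: [0.4009, -0.0266, 0.3068]
orientation: [-3.118, 0.013, 0.076]
contact_force: [0.5, -0.1, 1.1]
width: 0.0006
41.15 [ 0.39907934 -0.02501813  0.30952816] [-3.11869474  0.01016306  0.0766812 ] 0.00042392198634795086
```

View pics/w23.png

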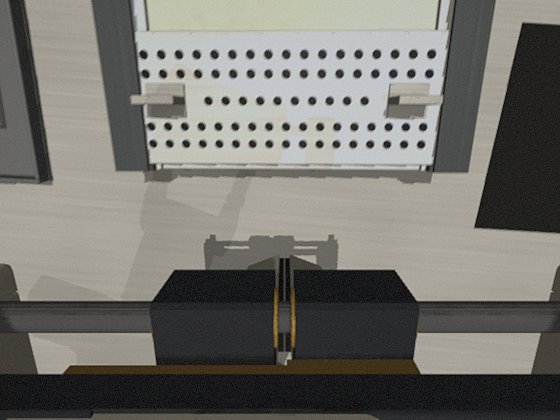

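View pics/h74.png

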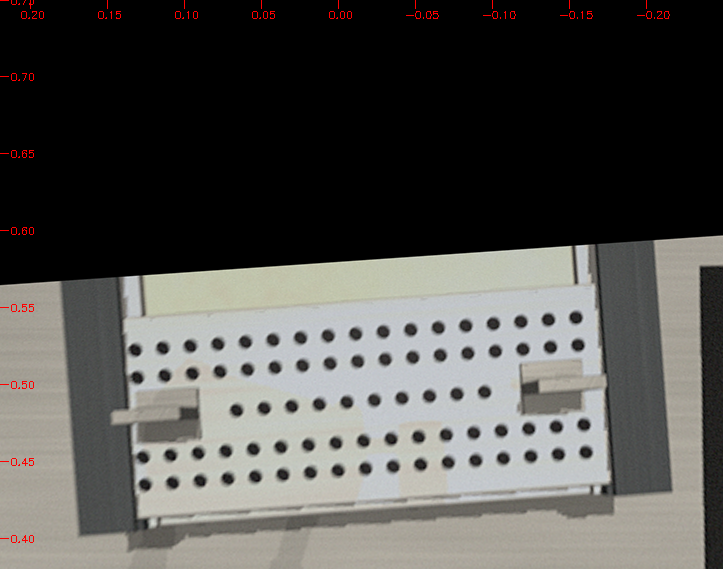

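View pics/h114.png

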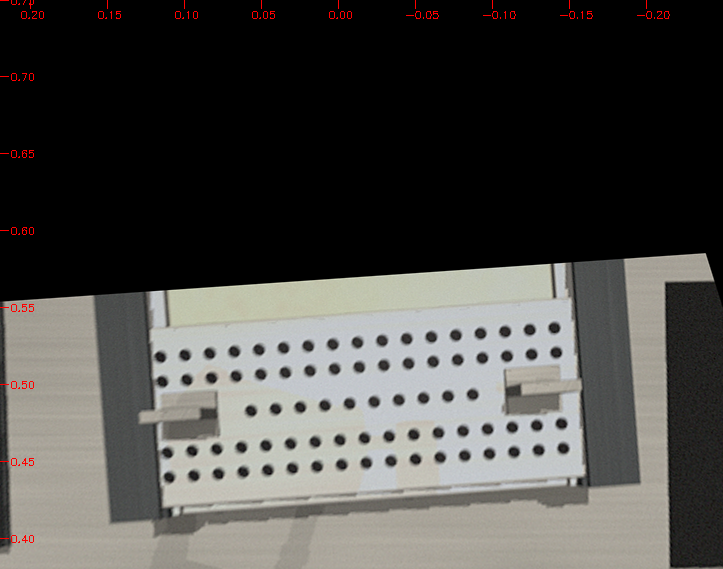

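The shutter is closed and square: the hole rows slope 0.073 and the rails 0.071. I'll take one last scene check before handing in.

```bash
python3 - <<'E'
from h import *
save('scene','s24'); save('top','t24')
import cv2
a=cv2.imread('pics/top0.png');b=cv2.imread('pics/t24.png')
cv2.imwrite('pics/cmp.png',np.hstack([a[90:300,60:460],b[90:300,60:460]]))
E
```

```text
(no output)
```

View pics/s24.png

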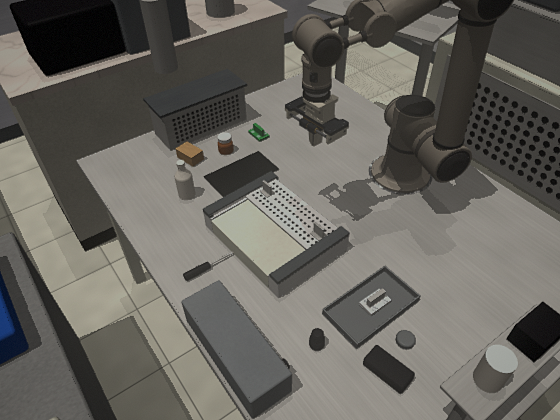

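View pics/cmp.png

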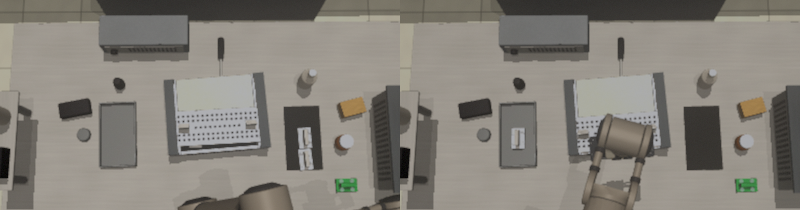

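The shutter is closed, the used carrier is in the tray at (375,300) in the scene view, and the bystanders are unmoved.

```bash
python3 -c "
from bench import r
print(r.close_job(), r.read_state()['time_s'])"
```

```text
the job is handed in; nothing more can be done
the job is handed in; nothing more can be done
```

The job is finished and handed in after about 41 s of robot time; no verdict was reported.

- **What I did:** I walked the shutter open to its stop with alternating pushes on the two lugs. I moved the single used carrier I found to the out tray, put both new carriers on the bay floor, and walked the shutter closed to its stop.
- **Skew:** The largest I planned was about 0.09 rad, and three overhead pictures taken along the way showed 0.045 to 0.08.
- **Carriers:** After placing, both new carriers stood flat on the bay floor. The used one stands upright in the middle of the tray, and the mat is empty. I couldn't check the two in the bay again once the shutter was closed.
- **Shutter:** It is square to within about 0.01 rad by picture, and its centre is about 1 mm from the estimated closed position. Both lugs met their stops at 12–13 N. The one disagreement was in dead reckoning: the left lug travelled about 126 mm and the right about 129.5 mm, a difference of roughly 0.014 rad that the picture did not show.
- **Other things on the table:** The before and after pictures show none of them visibly moved, including the green look-alike. The arm was clear of everything at hand-in.

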